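# Hold a loaded tube carrier in the photometer slot

## Task

Drop the one long sample tube from the rack, foot down, into the empty bore of the tube carrier while the carrier stands in its dock, until it sits on the bottom of the bore, and let go of it. Then lift the carrier with both tubes by its tab, lower it upright through the slot in the photometer's lid until the top face of its metal block is flush with the lid, and finish the program there while still holding it: it must hang from the gripper, clear of the floor below the slot. Leave the other things on the bench where they are.

Things in the scene. Friction and masses are not known exactly. Their poses are not given: they have to be found in the camera images.
- sample: Sample tube: amber glass, round, 14 mm in diameter, 105 mm long overall, flat top; the top 22 mm is a white cap of the same diameter; foot edge bevelled 2 mm. 30 g nominal. Stands upright in one of the three wells of the rack and is the longest there. Origin: centre of its underside; z along the tube, up.
- short_a: Bystander: tube of the same make and diameter but only 80 mm long, standing in another well of the rack. Origin: centre of its underside.
- short_b: Bystander: second 80 mm tube in the rack. Origin: centre of its underside.
- rack: Fixed white plastic block, 50 (x) x 170 (y) x 50 (z) mm, with three round wells 16 mm wide and 40 mm deep in a row along its y axis, 56 mm apart, the middle one at its centre. The tubes stand on the well floors, 10 mm above the bench, so 65 mm of the sample tube and 40 mm of the short ones show. Origin: centre of the underside.
- carrier: Tube carrier, loose, about 0.35 kg: aluminium block 26 (x) x 96 (y) x 60 (z) mm with two bores (16 mm wide, 50 mm deep, open at the top) at y = -34 and +34 mm, and at its centre an upright dark steel tab, 10 (x) x 22 (y) mm, rising 65 mm above the block. Stands upright in the dock, underside 5 mm above the bench. A seated long tube stands 55 mm out of it. Origin: centre of the underside; z up.
- empty_bore (a point): Centre of the floor of the carrier's empty bore (carrier frame 0, -34, 10 mm); the bore's mouth is 50 mm above it. A seated tube's origin lies here. Axes as the carrier.
- full_bore (a point): The same for the bore that holds the reference tube (carrier frame 0, +34, 10 mm).
- tab (a point): Point on the carrier's tab at which to grip it, 40 mm above the block's top and 25 mm below the tab's top, on the centre line; pinch it across its 10 mm (carrier x). Axes as the carrier.
- reference: Reference tube, the same as the sample tube, already seated in the carrier's other bore, where it must stay. Origin: centre of its underside.
- dock: Fixed grey open tray, 42 (x) x 112 (y) x 25 (z) mm, walls and floor 5 mm thick, in which the carrier is parked with 3 mm play all round. Origin: centre of the underside.
- photometer: Fixed white box with a grey lid, 200 x 200 mm, 105 mm high. Origin: centre of the underside; its display faces -x; the slot lies 30 mm to -x of the lid's centre, black vents on the +x side.
- slot (a point): Centre of the slot in the photometer's lid, level with the lid's top face, 105 mm above the bench. The slot is 28 mm wide (x) and 98 mm long (y), 2 mm more than the carrier's block; lid 12 mm thick, upper edge bevelled 3 mm. Below is a wide empty chamber, its floor 99 mm below the lid's top. x, y across and along the slot, z up. The carrier may go in either way round.
- jar: Bystander: loose amber jar, 56 mm wide, 75 mm tall. Origin: centre of its underside.
- beaker: Bystander: loose clear beaker, 60 mm wide, 75 mm tall. Origin: centre of its underside.
- marker: Bystander: loose black marker pen lying on the bench, 14 mm thick, 130 mm long.
- wrench: Bystander: loose steel wrench lying on the bench, 140 mm long.
- solvent: Bystander: loose white bottle, 60 mm wide, 130 mm tall. Origin: centre of its underside.
Mind the look-alikes: they are no part of the job. Leave any blue look-alike of the carrier alone.

How it is judged:
On the way, in this order (a step that is already met when the one before it is completed fails the run):
1. the sample tube stands on the bottom of the carrier's empty bore, let go, the carrier still in its dock (distance between sample and empty_bore below 0.006 m and angle between the z axis of sample and the z axis of carrier, either way round below 0.1 rad and contact force between the fingers and sample below 0.1 N and distance between carrier and dock below 0.015 m and angle between carrier's own z axis and vertical below 0.1 rad), for 0.2 s.
2. the carrier is held upright above the photometer's slot, its underside above the lid (z of carrier in the frame of slot above 0 m and horizontal distance between carrier and slot below 0.03 m and angle between carrier's own z axis and vertical below 0.2 rad and contact force between the fingers and carrier above 1 N), for 0.05 s.
At the end, for the whole second after the job is handed in: Carrier at rest in the slot, gripped by the fingers, upright within 5 degrees, centred within 7 mm, yaw within 4.5 degrees, block top within 8 mm of the lid's top face (thus clear of the chamber floor); sample and reference tubes seated in their bores within 6 mm (z of carrier in the frame of slot between -0.068 and -0.052 m and horizontal distance between carrier and slot below 0.007 m and angle between the y axis of carrier and the y axis of slot, either way round below 0.08 rad and angle between carrier's own z axis and vertical below 0.09 rad and linear speed of carrier below 0.02 m/s and contact force between the fingers and carrier above 1 N and distance between sample and empty_bore below 0.006 m and angle between the z axis of each of sample, reference and the z axis of carrier, either way round below 0.1 rad and distance between reference and full_bore below 0.006 m); the arm keeps its last pose, push and grip.
It fails at once if a bystander is shifted by more than 30 mm, or a jar, beaker, bottle or short tube is tipped (distance of any of short_a, short_b, jar, beaker, marker, wrench, solvent from where it was at the start of the episode above 0.03 m or angle between any of short_a, short_b, jar, beaker, solvent's own z axis and vertical above 0.5 rad).
It fails at once if the reference tube leaves its bore (distance between reference and full_bore above 0.025 m).
It fails at once if the carrier is let down on the floor of the photometer's chamber (z of carrier in the frame of slot below -0.09 m and horizontal distance between carrier and slot below 0.05 m).
It also fails if it takes over 61 s, if anything falls off the work surface, if the arm or the gripper's body presses on something with over 40 N, if the wrist force passes 120 N, or if a joint passes its speed limit or range.

## Robot

A 7-joint arm with a two-finger parallel gripper is mounted at the origin on the work surface. World frame = base frame: x ahead of the robot, y to its left, z up, the work surface at z = 0. Lengths are in m, angles in rad, forces in N, time in s.
With the tool pointing down it reaches from about 0.4 to 0.925 m from the base axis. Payload 4.1 kg.
Tool frame: the origin (TCP) lies on the centre line of the jaws, within the pads' length; the fingertips stand 25 mm ahead of it and the grasp point (between the pads) lies 6 mm ahead of it; x points along the fingers, z is the direction in which the jaws open and shut, and the axes are right-handed (so a half turn about x gives the same grasp; the last joint's range is limited). The gripper opens to 85 mm and grips with 20 to 120 N. Pads are 22 mm wide; open, the fingers measure 114 mm over their backs; the gripper's body (76 mm by 85 mm) begins 54 mm behind the grasp point. The pads swing forward as they close: fully open they stand 13 mm farther back than shut.
Start: joints at [-0.099, 0.398, 0.045, 1.537, -0.019, 1.207, -0.051], TCP at [0.65, 0, 0.256] pointing down, gripper open.
Joint ranges: [-2.82, 2.82], [-0.49, 2.23], [-1.37, 1.46], [0, 2.46], [-1.36, 4.5], [0.23, 2], [-2.94, 2.94]. Speed limits (rad/s): [2.57, 2.57, 3.14, 3.14, 3.14, 3.14, 3.14].

## Interface

Orientations are given as a unit quaternion [w, x, y, z].
In Python, from station import sense, camera, camera_info, workorder, spot_in, outline_of gives the robot as it stands. The module is installed in compiled form; this text tells all that it offers.
- The arm moves only by the tool play_rows, never from a script. Its argument "motion" is a list of rows, each an object of numbers: "tx", "ty", "tz": the shift along the tool's x, y, z in units of 50 mm (1.0 is 50 mm); "rx", "ry", "rz": the turn, a rotation vector about the tool's x, y, z in units of 6 degrees (1.0 is 6 degrees); "hand": the finger opening in mm, from 0 to 85.4. In form: [{"tx": .., "ty": .., "tz": .., "rx": .., "ry": .., "rz": .., "hand": ..}, ...]. A call has 1 to 12 rows; each row is the pose to reach, as a shift and turn from the pose commanded when the call began, along the tool's axes at that moment; what a row does not reach only later rows make up. A row lasts 1/10 s, in which the tool goes at most 50 mm and 8.59 degrees, less where a joint would pass 70% of its speed; a pose out of reach is approached as far as the arm can. A call with a gripper value outside its range is refused whole. The fingers move at their own pace and stop on an object; "grip_force" is the grip in N (left out, the last holds). Time passes only in rows, so rows that repeat a pose let the fingers close. It gives the time, the measured TCP pose, the force and the opening at its end, in the units of the state.
- sense(): the state, without advancing time (a new reading comes with each control period).
- camera(name): name is "scene" or "side" or "wrist"; returns the picture (480x640x3 uint8, blue, green, red); there is no depth.
- camera_info(name): a dict with "fovy" (degrees; the focal length in pixels is half the picture's height over the tangent of half this angle, whatever the lens; pixels are square), "cx", "cy" (the principal point, pixels), "eye" and "rotation" of the camera in the world; the wrist camera has in their place "hand_eye" (4x4, takes a point from camera to tool coordinates, whose origin is the TCP and whose axes are the tool frame's). Camera axes: x right, y up, looking along -z (the intrinsics and any distortion apply to the point x, -y, -z); pixel columns grow to the right and rows downward; lengths in m; the calibration is good to about 2 mm. A picture is of the moment at which its call begins: read the wrist's pose just before it. camera_info takes no time and is no camera call.
- workorder.sign_off(): hands the job in, once; it reports no verdict.
Trained networks look in the newest picture that a camera, given by its name, has taken for a name from the list of things; names that differ only in an ending like _2 or _b are one class to them, and where a whole thing is asked for, a point or a joint stands for the part that bears it (a point fixed in the world has none). Each returns a list of dicts, best first, with "conf" (0 to 1); they miss things now and then, are a little off and sometimes report something else, mostly with a low value. They report only what shows in the picture. A call takes as long as a camera call. They do not tell look-alikes from the thing itself.
- spot_in(camera, name): "at" ([column, row] in pixels, amid what is visible of it).
- outline_of(camera, name): "region" (480x640 bool, what is visible of it) and "at" ([column, row] in pixels, amid what is visible of it).
The state is a dict: "time": time; "joints": joint angles; "qd": joint speeds; "effort": joint torques, N m; "tcp_pos": TCP position; "ee_rot": TCP orientation; "wrist_force": force on the tool from outside, world axes, zero at the start; "wrist_torque": the same for the moment, N m; "grip_width": finger opening in m.
Only numpy, scipy, OpenCV 4.12 (cv2) and the standard library are available. Lean on these libraries where they do the work, as an engineer would, in place of code of your own. Each camera call takes 0.05 s, during which the arm holds its last target.

## Working session

There is one attempt and no reset: what is moved stays moved. The work goes in short steps, Python scripts to look and compute and a tool call to move; the robot and the scene stay as the last step left them, time stands still between calls to the robot, and variables do not carry over. Pictures are saved under pics/ and viewed, and the job is handed in when it is done.

Besides the shell and the picture viewer there is one more tool, called after "Request:" by a JSON object that holds its "name" and its "arguments", one argument or row to a line. play_rows: Moves the arm, as the interface text tells. Its arguments: {"type":"object","properties":{"motion":{"type":"array","items":{"type":"object","properties":{"tx":{"type":"number"},"ty":{"type":"number"},"tz":{"type":"number"},"rx":{"type":"number"},"ry":{"type":"number"},"rz":{"type":"number"},"hand":{"type":"number"}}}},"grip_force":{"type":"number"}},"required":["motion"]}

```bash
mkdir -p pics
python3 - <<'E'
from station import *
import cv2
s=sense(); print(s)
for n in ("scene","side","wrist"):
    im=camera(n); cv2.imwrite(f"pics/{n}0.png",im); print(n,camera_info(n))
print(sense()["time"])
E
```

```text
{'time': 0.0, 'joints': array([-0.09899652,  0.39920637,  0.04502686,  1.53789884, -0.01870579,
        1.20687227, -0.05069335]), 'qd': array([-0.00075797, -0.00213858,  0.00096602,  0.00097047,  0.00105867,
        0.00212281, -0.00125739]), 'effort': array([-9.65094187e-04, -4.75129580e+01,  1.36406265e+00, -2.54227209e+01,
        1.14684159e-02,  9.53188282e-03,  3.56541250e-05]), 'tcp_pos': array([6.49413091e-01, 2.82519566e-05, 2.55245595e-01]), 'ee_rot': array([ 7.06413777e-01, -8.75950229e-05,  7.07799102e-01, -3.22387793e-06]), 'wrist_force': array([ 0.2132664 ,  0.64374017, -0.1820833 ]), 'wrist_torque': array([ 0.02620573, -0.05271242, -0.02032847]), 'grip_width': 0.08537923512325235}
scene {'fovy': 49.779785957713095, 'cx': 326.877515678438, 'cy': 238.85665798194958, 'eye': array([ 1.03745579, -0.69497016,  0.70041155]), 'rotation': array([0.83480009, 0.43142099, 0.15916603, 0.30273903])}
side {'fovy': 53.16158908834976, 'cx': 317.1765773435731, 'cy': 238.19752154161145, 'eye': array([0.13170527, 0.72218604, 0.92299536]), 'rotation': array([-0.20677475, -0.07678897,  0.37371766,  0.90093439])}
wrist {'fovy': 70.50841510411938, 'cx': 315.1401785214475, 'cy': 235.47224285212093, 'hand_eye': array([[ 5.40657713e-04,  3.00479259e-01, -9.53788196e-01,
        -1.18104384e-01],
       [ 6.07979382e-06,  9.53788334e-01,  3.00479306e-01,
         7.70793393e-02],
       [ 9.99999854e-01, -1.68255290e-04,  5.13846168e-04,
         1.08178944e-03],
       [ 0.00000000e+00,  0.00000000e+00,  0.00000000e+00,
         1.00000000e+00]])}
0.15
```

View pics/scene0.png

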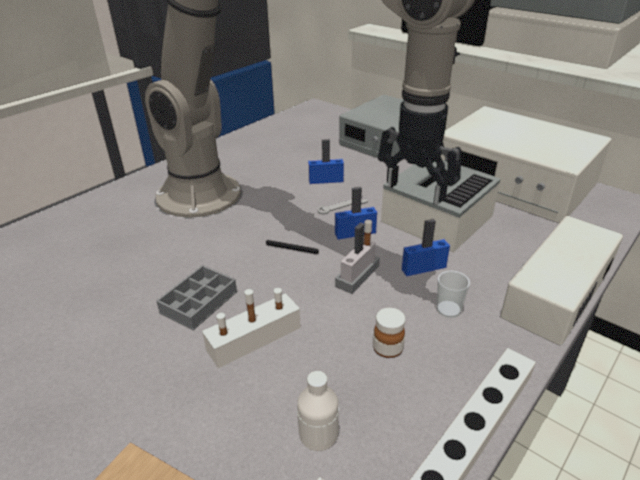

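View pics/side0.png

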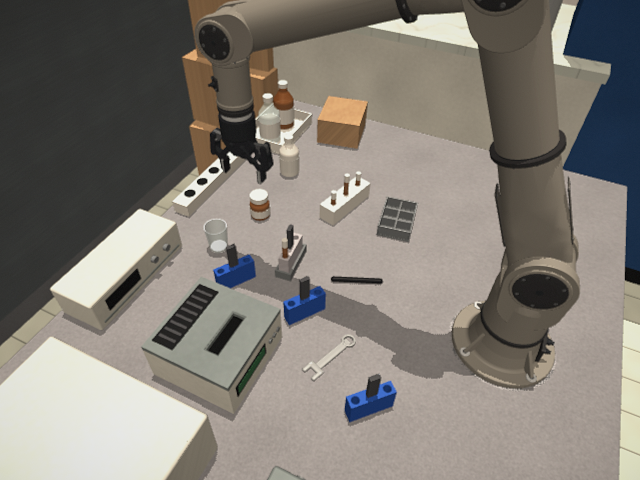

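View pics/wrist0.png

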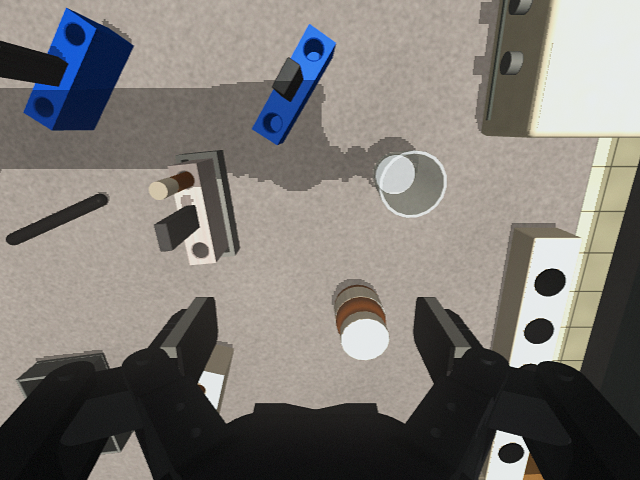

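```bash
cat > h.py <<'E'
import numpy as np, cv2
from scipy.spatial.transform import Rotation as R
from scipy.optimize import least_squares
from station import *
def q2m(q): return R.from_quat([q[1],q[2],q[3],q[0]]).as_matrix()
def campose(name,s=None):
    i=camera_info(name); f=240/np.tan(np.radians(i["fovy"]/2)); 
    if name=="wrist":
        H=np.array(i["hand_eye"]); Rt=q2m(s["ee_rot"]); Rw=Rt@H[:3,:3]; e=Rt@H[:3,3]+s["tcp_pos"]
    else: Rw=q2m(i["rotation"]); e=np.array(i["eye"])
    return dict(f=f,cx=i["cx"],cy=i["cy"],R=Rw,e=e)
def proj(c,P):
    p=(np.atleast_2d(P)-c["e"])@c["R"]
    return np.c_[c["cx"]+c["f"]*p[:,0]/-p[:,2], c["cy"]-c["f"]*p[:,1]/-p[:,2]]
def ray(c,uv):
    d=c["R"]@np.array([(uv[0]-c["cx"])/c["f"],-(uv[1]-c["cy"])/c["f"],-1]); return c["e"],d/np.linalg.norm(d)
def atz(c,uv,z):
    e,d=ray(c,uv); return e+d*(z-e[2])/d[2]
def tri(obs):
    A=np.zeros((3,3));b=np.zeros(3)
    for c,uv in obs:
        e,d=ray(c,uv);M=np.eye(3)-np.outer(d,d);A+=M;b+=M@e
    P=np.linalg.solve(A,b); return P,[np.round(proj(c,P)[0]-uv,1) for c,uv in obs]
def snap(name,fn=None):
    s=sense(); im=camera(name)
    if fn: cv2.imwrite("pics/"+fn,im)
    return im,campose(name,s)
E
python3 - <<'E'
from h import *
for n in ("scene","side","wrist"):
    im,c=snap(n)
    for o in ("sample","carrier","dock","rack","photometer","slot","tab","empty_bore","short_a","reference"):
        r=outline_of(n,o) if o!="slot" else spot_in(n,o)
        print(n,o,[(round(x["conf"],2),np.round(x["at"],0).tolist(),int(x["region"].sum()) if "region" in x else 0) for x in r[:5]])
print(sense()["time"])
E
```

```text
scene sample [(0.61, [249.0, 306.0], 233)]
scene carrier [(0.77, [353.0, 215.0], 1165), (0.76, [426.0, 253.0], 1642), (0.71, [358.0, 259.0], 1078), (0.61, [326.0, 170.0], 1007)]
scene dock [(0.84, [357.0, 277.0], 467)]
scene rack [(0.79, [250.0, 335.0], 3417)]
scene photometer [(0.71, [441.0, 203.0], 6425), (0.24, [364.0, 231.0], 175)]
scene slot [(0.74, [443.0, 204.0], 0)]
scene tab [(0.95, [426.0, 253.0], 1618), (0.95, [326.0, 168.0], 1029), (0.89, [359.0, 257.0], 1106), (0.79, [354.0, 217.0], 1169)]
scene empty_bore [(0.77, [426.0, 254.0], 1654), (0.7, [323.0, 169.0], 1089), (0.67, [352.0, 217.0], 1144), (0.2, [250.0, 334.0], 3502), (0.17, [442.0, 204.0], 6280)]
scene short_a [(0.65, [219.0, 324.0], 181), (0.61, [283.0, 297.0], 151)]
scene reference [(0.69, [366.0, 232.0], 165), (0.18, [334.0, 204.0], 268)]
side sample [(0.45, [349.0, 181.0], 108)]
side carrier [(0.92, [304.0, 304.0], 1210), (0.79, [370.0, 400.0], 1430), (0.77, [290.0, 249.0], 607), (0.58, [236.0, 268.0], 1095)]
side dock [(0.66, [291.0, 270.0], 335)]
side rack [(0.74, [284.0, 244.0], 116), (0.58, [343.0, 201.0], 
[... 364 characters left out ...]
ort_a [(0.62, [352.0, 281.0], 218), (0.59, [357.0, 178.0], 73), (0.41, [334.0, 196.0], 68), (0.18, [217.0, 343.0], 11643)]
side reference [(0.7, [360.0, 178.0], 63), (0.48, [285.0, 245.0], 118)]
wrist sample []
wrist carrier [(0.91, [74.0, 70.0], 9541), (0.84, [295.0, 85.0], 4375), (0.68, [198.0, 222.0], 4889)]
wrist dock [(0.56, [226.0, 196.0], 1555)]
wrist rack [(0.93, [218.0, 378.0], 1354)]
wrist photometer []
wrist slot []
wrist tab [(0.85, [194.0, 220.0], 4800), (0.59, [295.0, 85.0], 4337), (0.55, [69.0, 69.0], 9668)]
wrist empty_bore [(0.76, [198.0, 222.0], 4722), (0.61, [72.0, 68.0], 9714), (0.58, [294.0, 85.0], 4250)]
wrist short_a []
wrist reference [(0.71, [167.0, 186.0], 774)]
1.8
```

Run:
```python
import cv2
def crop(f,x0,y0,w,h,k,o):
    im=cv2.imread(f"pics/{f}")[y0:y0+h,x0:x0+w]; cv2.imwrite(f"pics/{o}",cv2.resize(im,None,fx=k,fy=k,interpolation=cv2.INTER_CUBIC))
crop("scene0.png",190,210,200,150,4,"c1.png")
crop("side0.png",140,270,160,150,4,"c2.png")
crop("side0.png",260,160,130,120,5,"c3.png")
crop("scene0.png",370,150,140,100,5,"c4.png")
```

```text
(no output)
```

View pics/c1.png

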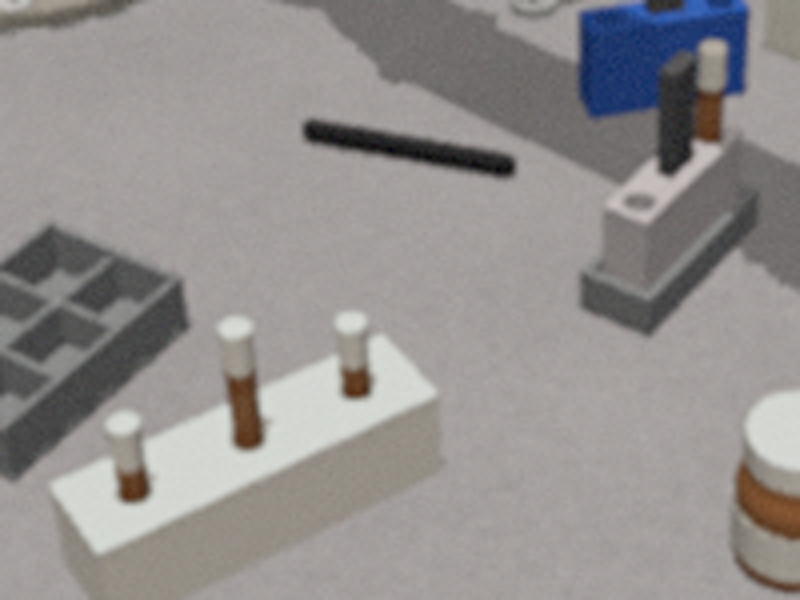

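View pics/c2.png

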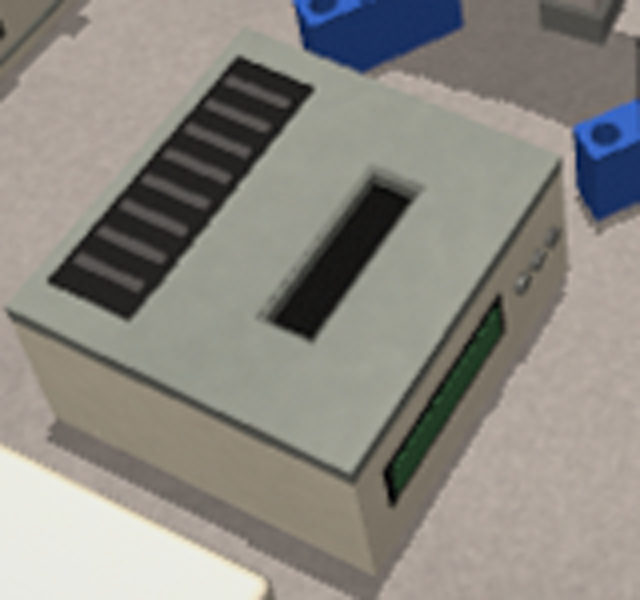

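View pics/c3.png

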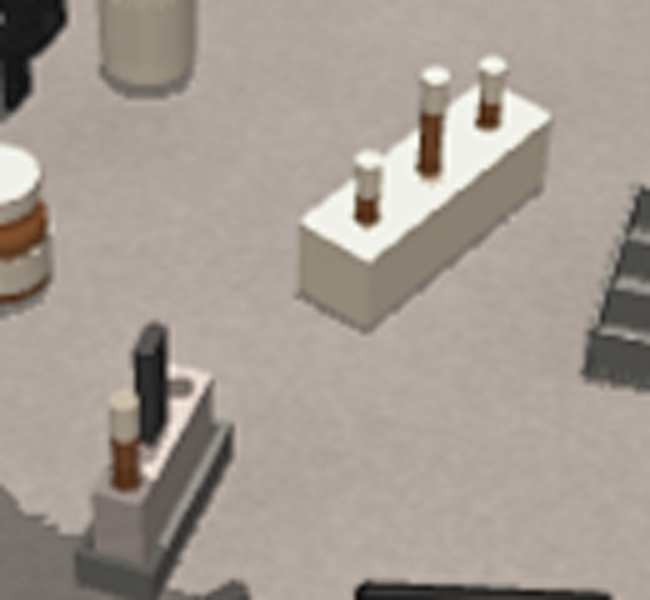

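View pics/c4.png

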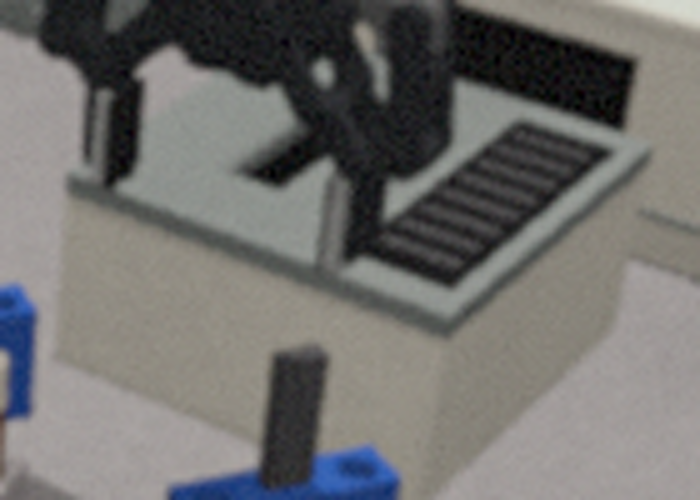

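Run:
```python
from h import *
S=campose("scene");D=campose("side")
T=lambda n,a,b,z:print(n,np.round(tri([(S,a),(D,b)])[0],4),tri([(S,a),(D,b)])[1],"scene@z",np.round(atz(S,a,z)[:2],4),"side@z",np.round(atz(D,b,z)[:2],4))
T("sample top",(249.3,291.3),(347,175),.115)
T("sh1",(221.3,315),(358.6,172.8),.09)
T("sh2",(278,290),(333.6,192),.09)
T("ref top",(368.3,221.8),(284.8,240),.12)
T("tabtop",(360,225.5),(290.6,226),.13)
T("bore",(349.8,260.5),(296,237.4),.065)
for n,p in dict(s1=(375,175),s2=(420,188),s3=(310,338),s4=(262,318),l1=(248,28),l2=(562,160),l3=(355,475),l4=(8,313)).items():
    print(n,np.round(atz(D,(p[0]/4+140,p[1]/4+270),.105),4))
```

```text
sample top [ 0.4985 -0.2661  0.114 ] [array([-0.6, -0.2]), array([-0.4,  0.1])] scene@z [ 0.5006 -0.2665] side@z [ 0.4974 -0.2659]
sh1 [ 0.4841 -0.3204  0.0893] [array([-0.7, -0.2]), array([-0.4,  0.2])] scene@z [ 0.486  -0.3204] side@z [ 0.4832 -0.3207]
sh2 [ 0.513  -0.212   0.0887] [array([-0.3, -0.1]), array([-0.2,  0.1])] scene@z [ 0.5147 -0.2128] side@z [ 0.512  -0.2111]
ref top [0.5311 0.034  0.1183] [array([-0.7, -0.1]), array([-0.6,  0.1])] scene@z [0.5338 0.0326] side@z [0.5291 0.0346]
tabtop [ 0.5357 -0.0027  0.1303] [array([-1.2, -0.2]), array([-1. ,  0.1])] scene@z [ 0.5377 -0.0012] side@z [ 0.534  -0.0045]
bore [ 0.5378 -0.0344  0.0625] [array([-0.8, -0.1]), array([-0.6,  0.1])] scene@z [ 0.5411 -0.0363] side@z [ 0.5354 -0.0332]
s1 [0.5297 0.2581 0.105 ]
s2 [0.5045 0.2548 0.105 ]
s3 [0.5059 0.3533 0.105 ]
s4 [0.5331 0.3543 0.105 ]
l1 [0.6462 0.2047 0.105 ]
l2 [0.4474 0.207  0.105 ]
l3 [0.4476 0.404  0.105 ]
l4 [0.6452 0.406  0.105 ]
```

Request:
{"name": "play_rows", "arguments": {
  "motion": [
    {"tz": -0.2, "ty": -0.4, "tx": 0.07, "rx": 0.2, "hand": 85},
    {"tz": -0.6, "ty": -1.06, "tx": 0.2, "rx": 0.5, "hand": 60},
    {"tz": -1.06, "ty": -1.86, "tx": 0.32, "rx": 0.9, "hand": 60},
    {"tz": -1.5, "ty": -2.66, "tx": 0.46, "rx": 1.3, "hand": 60},
    {"tz": -1.97, "ty": -3.46, "tx": 0.6, "rx": 1.7, "hand": 60},
    {"tz": -2.42, "ty": -4.26, "tx": 0.74, "rx": 2.1, "hand": 60},
    {"tz": -2.8, "ty": -4.95, "tx": 0.86, "rx": 2.4, "hand": 60},
    {"tz": -3.03, "ty": -5.32, "tx": 0.92, "rx": 2.48, "hand": 60},
    {"tz": -3.03, "ty": -5.32, "tx": 0.92, "rx": 2.48, "hand": 60},
    {"tz": -3.03, "ty": -5.32, "tx": 0.92, "rx": 2.48, "hand": 60}
  ]
}}

```text
validation failed for argument at $.mo...
```

Run:
```python
from h import *
im,c=snap("wrist","w1.png"); s=sense(); print(s["time"],s["tcp_pos"],s["wrist_force"])
print(np.round(proj(c,[[.4985,-.2661,.115],[.4841,-.3204,.09],[.513,-.212,.09]]),1))
for o in ("sample","short_a","rack"):
    r=outline_of("wrist",o); print(o,[(round(x["conf"],2),np.round(x["at"]).tolist()) for x in r])
```

```text
1.85 [6.50021022e-01 3.13460793e-05 2.56334176e-01] [-0.38872419  0.12242707  0.70316508]
[[167.4 477. ]
 [170.1 490.6]
 [184.3 415.8]]
sample []
short_a [(0.42, [196.0, 221.0])]
rack [(0.84, [216.0, 375.0])]
```

View pics/w1.png

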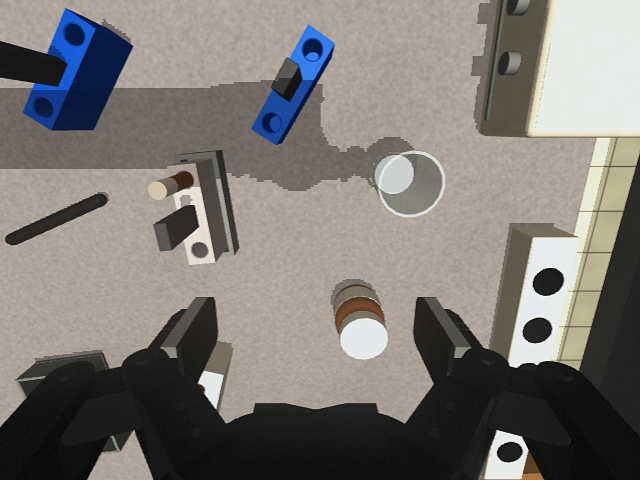

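The move was refused, so the picture is the same as at the start: carrier near (195,220), rack corner at (216,375). I'll resend it with every field given.

Request:
{"name": "play_rows", "arguments": {
  "motion": [
    {"tx": 0.07, "ty": -0.4, "tz": -0.2, "rx": 0.2, "ry": 0, "rz": 0, "hand": 60},
    {"tx": 0.2, "ty": -1.06, "tz": -0.6, "rx": 0.5, "ry": 0, "rz": 0, "hand": 60},
    {"tx": 0.32, "ty": -1.86, "tz": -1.06, "rx": 0.9, "ry": 0, "rz": 0, "hand": 60},
    {"tx": 0.46, "ty": -2.66, "tz": -1.5, "rx": 1.3, "ry": 0, "rz": 0, "hand": 60},
    {"tx": 0.6, "ty": -3.46, "tz": -1.97, "rx": 1.7, "ry": 0, "rz": 0, "hand": 60},
    {"tx": 0.74, "ty": -4.26, "tz": -2.42, "rx": 2.1, "ry": 0, "rz": 0, "hand": 60},
    {"tx": 0.86, "ty": -4.95, "tz": -2.8, "rx": 2.4, "ry": 0, "rz": 0, "hand": 60},
    {"tx": 0.92, "ty": -5.32, "tz": -3.03, "rx": 2.48, "ry": 0, "rz": 0, "hand": 60},
    {"tx": 0.92, "ty": -5.32, "tz": -3.03, "rx": 2.48, "ry": 0, "rz": 0, "hand": 60}
  ]
}}

```text
time: 2.9
tcp_pos: [0.4943, -0.2711, 0.2099]
ee_rot: [0.7, 0.094, 0.701, -0.096]
wrist_force: [0.3, -0.5, -0.1]
grip_width: 0.0599
```

Run:
```python
from h import *
im,c=snap("wrist","w2.png"); s=sense(); print(s["time"],s["tcp_pos"],s["ee_rot"],s["wrist_force"])
print(np.round(proj(c,[[.4985,-.2661,.115],[.4841,-.3204,.09],[.513,-.212,.09]]),1))
for o in ("sample","short_a","rack"):
    r=outline_of("wrist",o); print(o,[(round(x["conf"],2),np.round(x["at"]).tolist()) for x in r])
s=sense(); print(s["time"],s["tcp_pos"])
```

```text
2.95 [ 0.49649744 -0.26829746  0.21018614] [ 0.70067397  0.09324908  0.70114813 -0.09355154] [0.38417027 0.35611165 0.45365631]
[[318.2 241.4]
 [318.5 299.2]
 [317.6 151.8]]
sample [(0.74, [321.0, 226.0])]
short_a [(0.95, [316.0, 293.0]), (0.79, [320.0, 152.0])]
rack [(0.86, [317.0, 199.0])]
3.1 [ 0.49936712 -0.26466279  0.21049741]
```

View pics/w2.png

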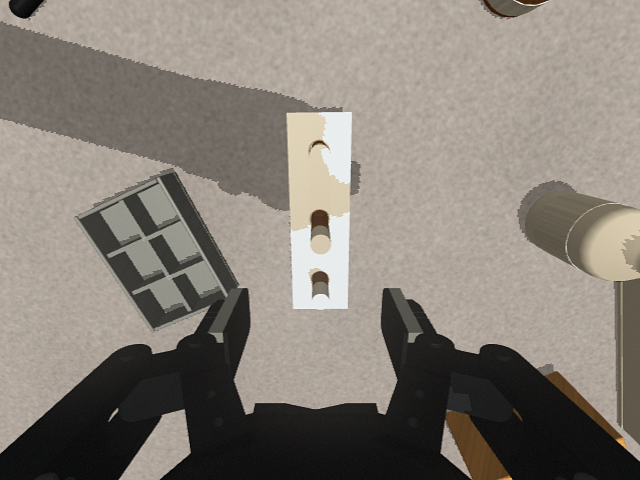

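Rack is aligned with the image's vertical; sample cap is at about (320,243), the short tubes at (320,148) and (320,297). I'll measure again now the arm has settled.

Run:
```python
from h import *
s=sense(); print(s["time"],s["tcp_pos"])
im,c=snap("wrist","w3.png")
s=sense(); print(s["time"],s["tcp_pos"],s["ee_rot"])
cv2.imwrite("pics/w3c.png",cv2.resize(im[100:320,260:380],None,fx=2.7,fy=2.7,interpolation=cv2.INTER_CUBIC))
r=outline_of("wrist","sample"); 
m=r[0]["region"]; ys,xs=np.where(m); print(r[0]["conf"],xs.min(),xs.max(),ys.min(),ys.max())
for y in range(ys.min(),ys.max()+1,4):
    x=xs[ys==y]; print(y,x.min(),x.max())
print(proj(c,[[.4985,-.2661,.115]]))
s=sense(); print(s["time"],s["tcp_pos"])
```

```text
3.1 [ 0.49936712 -0.26466279  0.21049741]
3.15 [ 0.4995141  -0.26446028  0.21050861] [ 0.70153761  0.09084049  0.70101876 -0.09036417]
0.92 305 326 219 264
219 313 319
223 308 323
227 308 323
231 308 323
235 307 324
239 307 324
243 306 324
247 306 325
251 306 325
255 305 326
259 306 325
263 310 321
[[313.02648366 252.15509148]]
3.2 [ 0.49952991 -0.26448257  0.21046338]
```

View pics/w3c.png

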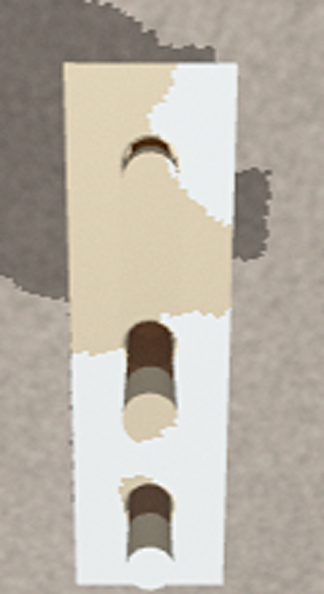

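Run:
```python
from h import *
s=sense();c=campose("wrist",s)
P=atz(c,(315.5,254.3),.115); print(P, s["tcp_pos"])
d=P-s["tcp_pos"]; Rt=q2m(s["ee_rot"]); print("tool delta mm",(Rt.T@d)*1e3, Rt.round(4))
```

```text
[ 0.49986203 -0.26783416  0.115     ] [ 0.49952991 -0.26448257  0.21046338]
tool delta mm [95.46204366 -3.2159081   1.12095516] [[ 7.000e-04  2.540e-01  9.672e-01]
 [ 5.000e-04  9.672e-01 -2.540e-01]
 [-1.000e+00  6.000e-04  5.000e-04]]
```

Request:
{"name": "play_rows", "arguments": {
  "motion": [
    {"tx": 0.2, "ty": -0.05, "tz": 0.01, "rx": 0, "ry": 0, "rz": 0, "hand": 50},
    {"tx": 0.6, "ty": -0.05, "tz": 0.01, "rx": 0, "ry": 0, "rz": 0, "hand": 50},
    {"tx": 1.1, "ty": -0.05, "tz": 0.01, "rx": 0, "ry": 0, "rz": 0, "hand": 50},
    {"tx": 1.6, "ty": -0.05, "tz": 0.01, "rx": 0, "ry": 0, "rz": 0, "hand": 50},
    {"tx": 2.0, "ty": -0.05, "tz": 0.01, "rx": 0, "ry": 0, "rz": 0, "hand": 50},
    {"tx": 2.15, "ty": -0.05, "tz": 0.01, "rx": 0, "ry": 0, "rz": 0, "hand": 50},
    {"tx": 2.15, "ty": -0.05, "tz": 0.01, "rx": 0, "ry": 0, "rz": 0, "hand": 50},
    {"tx": 2.15, "ty": -0.05, "tz": 0.01, "rx": 0, "ry": 0, "rz": 0, "hand": 50},
    {"tx": 2.15, "ty": -0.05, "tz": 0.01, "rx": 0, "ry": 0, "rz": 0, "hand": 50}
  ],
  "grip_force": 30
}}

```text
time: 4.1
tcp_pos: [0.4993, -0.2689, 0.104]
ee_rot: [0.702, 0.091, 0.7, -0.092]
wrist_force: [0.6, 0.5, 0.3]
grip_width: 0.0497
```

Run:
```python
from h import *
im,c=snap("wrist","w4.png")
s=sense(); print(s["time"],s["tcp_pos"],s["ee_rot"],s["wrist_force"])
```

```text
4.15 [ 0.49925971 -0.26893039  0.10400377] [ 0.70200699  0.09131291  0.70030781 -0.09174484] [0.17032999 0.04802068 0.3582041 ]
```

View pics/w4.png

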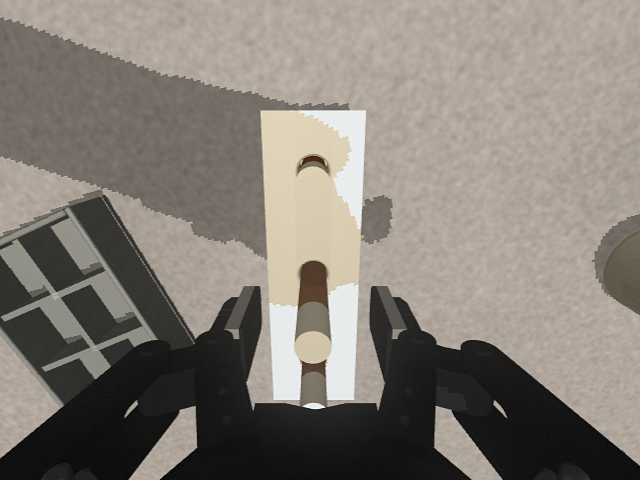

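Sample cap is centred between the pads at (313,347), with both short tubes clear. Checking the offset along tool y.

Run:
```python
from h import *
s=sense();c=campose("wrist",s)
P=atz(c,(313,347),.115); Rt=q2m(s["ee_rot"]);print(P,(Rt.T@(P-s["tcp_pos"]))*1e3)
```

```text
[ 0.49949963 -0.26852517  0.115     ] [-10.99601661   0.4499836    0.15493332]
```

Request:
{"name": "play_rows", "arguments": {
  "motion": [
    {"tx": 0, "ty": 0, "tz": 0, "rx": 0, "ry": 0, "rz": 0, "hand": 0},
    {"tx": 0, "ty": 0, "tz": 0, "rx": 0, "ry": 0, "rz": 0, "hand": 0},
    {"tx": 0, "ty": 0, "tz": 0, "rx": 0, "ry": 0, "rz": 0, "hand": 0},
    {"tx": 0, "ty": 0, "tz": 0, "rx": 0, "ry": 0, "rz": 0, "hand": 0},
    {"tx": 0, "ty": 0, "tz": 0, "rx": 0, "ry": 0, "rz": 0, "hand": 0},
    {"tx": 0, "ty": 0, "tz": 0, "rx": 0, "ry": 0, "rz": 0, "hand": 0}
  ],
  "grip_force": 30
}}

```text
time: 4.75
tcp_pos: [0.4986, -0.2687, 0.1032]
ee_rot: [0.701, 0.092, 0.701, -0.092]
wrist_force: [-0.9, 1.2, 3.8]
grip_width: 0.013
```

Request:
{"name": "play_rows", "arguments": {
  "motion": [
    {"tx": -0.1, "ty": 0, "tz": 0, "rx": 0, "ry": 0, "rz": 0, "hand": 0},
    {"tx": -0.4, "ty": 0, "tz": 0, "rx": 0, "ry": 0, "rz": 0, "hand": 0},
    {"tx": -0.8, "ty": 0, "tz": 0, "rx": 0, "ry": 0, "rz": 0, "hand": 0},
    {"tx": -1.25, "ty": 0, "tz": 0, "rx": 0, "ry": 0, "rz": 0, "hand": 0},
    {"tx": -1.7, "ty": 0, "tz": 0, "rx": 0, "ry": 0, "rz": 0, "hand": 0},
    {"tx": -1.95, "ty": 0, "tz": 0, "rx": 0, "ry": 0, "rz": 0, "hand": 0},
    {"tx": -2.0, "ty": 0, "tz": 0, "rx": 0, "ry": 0, "rz": 0, "hand": 0},
    {"tx": -2.0, "ty": 0, "tz": 0, "rx": 0, "ry": 0, "rz": 0, "hand": 0}
  ]
}}

```text
time: 5.55
tcp_pos: [0.4982, -0.2684, 0.2025]
ee_rot: [0.701, 0.092, 0.701, -0.091]
wrist_force: [0.9, 0.8, -0.5]
grip_width: 0.0129
```

Run:
```python
from h import *
im,_=snap("side","sd1.png")
s=sense(); print(s["time"],s["tcp_pos"],s["ee_rot"],s["grip_width"])
Rt=q2m(s["ee_rot"]); t=np.array([.5383,-.0348,.203]); d=t-s["tcp_pos"]; print(Rt.T@d/.05, np.degrees(np.arctan2(Rt[1,2],Rt[0,2])))
cv2.imwrite("pics/sd1c.png",cv2.resize(im[140:300,240:400],None,fx=3.5,fy=3.5,interpolation=cv2.INTER_CUBIC))
```

```text
5.6 [ 0.49784088 -0.26818536  0.20183914] [ 0.70063168  0.09170541  0.70168506 -0.0913425 ] 0.013240024323778828
[-0.02108332  4.71902548 -0.41612462] -14.873811718997231
```

View pics/sd1c.png

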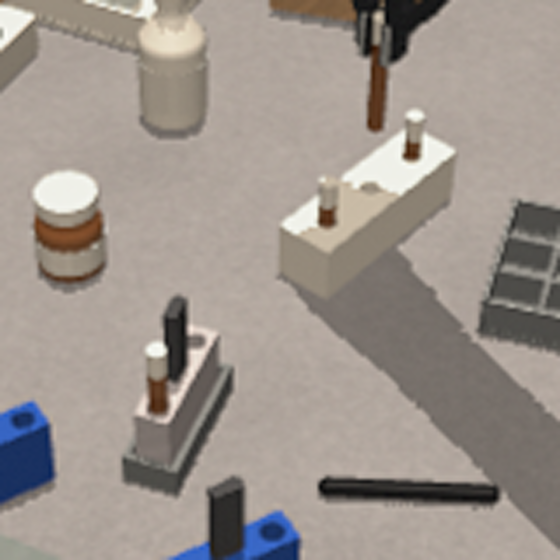

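Side view: the tube hangs clear of the rack in the gripper (foot ~(375,128) in the crop) and the carrier's empty bore faces the rack. Carrying it over.

Request:
{"name": "play_rows", "arguments": {
  "motion": [
    {"tx": 0, "ty": 0.25, "tz": -0.02, "rx": -0.2, "ry": 0, "rz": 0, "hand": 0},
    {"tx": 0, "ty": 0.75, "tz": -0.06, "rx": -0.5, "ry": 0, "rz": 0, "hand": 0},
    {"tx": 0, "ty": 1.4, "tz": -0.12, "rx": -1.0, "ry": 0, "rz": 0, "hand": 0},
    {"tx": 0, "ty": 2.1, "tz": -0.18, "rx": -1.5, "ry": 0, "rz": 0, "hand": 0},
    {"tx": 0, "ty": 2.8, "tz": -0.25, "rx": -2.0, "ry": 0, "rz": 0, "hand": 0},
    {"tx": 0, "ty": 3.5, "tz": -0.31, "rx": -2.5, "ry": 0, "rz": 0, "hand": 0},
    {"tx": 0, "ty": 4.1, "tz": -0.36, "rx": -2.9, "ry": 0, "rz": 0, "hand": 0},
    {"tx": 0, "ty": 4.5, "tz": -0.4, "rx": -3.2, "ry": 0, "rz": 0, "hand": 0},
    {"tx": 0, "ty": 4.7, "tz": -0.42, "rx": -3.4, "ry": 0, "rz": 0, "hand": 0},
    {"tx": 0, "ty": 4.72, "tz": -0.42, "rx": -3.4, "ry": 0, "rz": 0, "hand": 0},
    {"tx": 0, "ty": 4.72, "tz": -0.42, "rx": -3.4, "ry": 0, "rz": 0, "hand": 0},
    {"tx": 0, "ty": 4.72, "tz": -0.42, "rx": -3.4, "ry": 0, "rz": 0, "hand": 0}
  ]
}}

```text
time: 6.8
tcp_pos: [0.5384, -0.037, 0.2027]
ee_rot: [0.706, -0.033, 0.706, 0.033]
wrist_force: [0.7, 0.1, -1.1]
grip_width: 0.0128
```

Run:
```python
from h import *
s=sense(); print(s["time"],s["tcp_pos"],s["ee_rot"],s["grip_width"])
a,_=snap("wrist","w5.png");b,_=snap("scene","s5.png");c,_=snap("side","d5.png")
s=sense(); print(s["time"],s["tcp_pos"],s["ee_rot"],s["grip_width"])
k=lambda im,x,y,w,h,f:cv2.resize(im[y:y+h,x:x+w],None,fx=f,fy=f,interpolation=cv2.INTER_CUBIC)
cv2.imwrite("pics/s5c.png",k(b,310,190,100,110,5));cv2.imwrite("pics/d5c.png",k(c,240,180,100,110,5))
```

```text
6.8 [ 0.53842663 -0.03703428  0.20273059] [ 0.7062467  -0.03330395  0.70642779  0.03265306] 0.012791396717028027
6.95 [ 0.53857096 -0.03633249  0.20285147] [ 0.70635097 -0.03345241  0.70629299  0.03315794] 0.013162926051582074
```

View pics/w5.png

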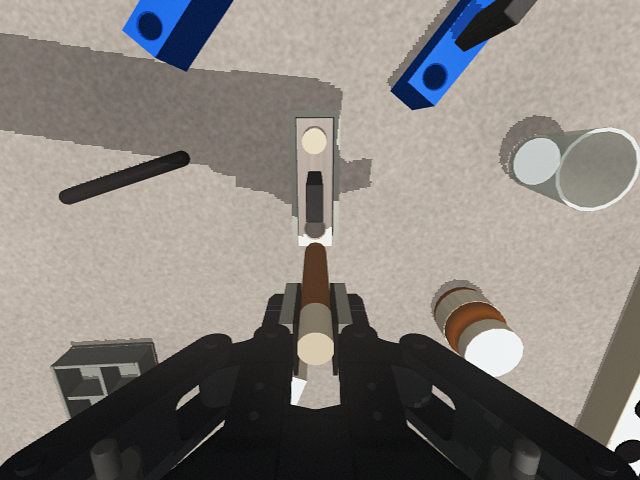

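View pics/s5c.png

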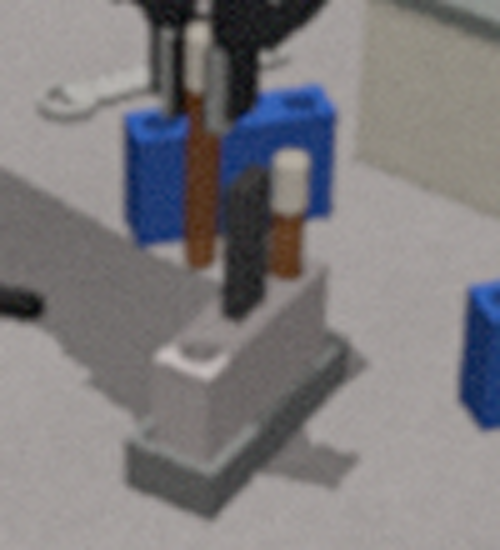

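View pics/d5c.png

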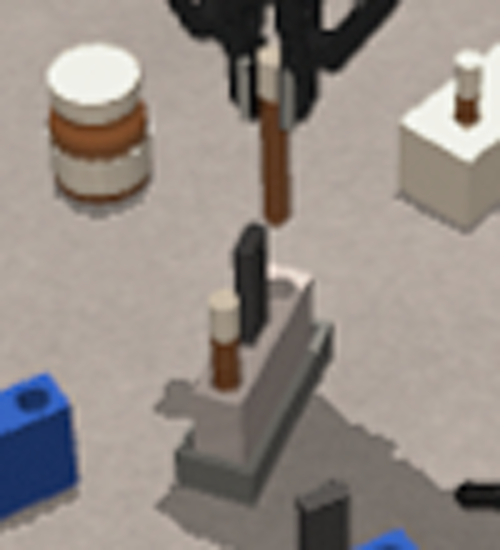

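Run:
```python
from h import *
S=campose("scene");D=campose("side")
s=sense(); p=s["tcp_pos"]; print(p)
for z in (.108,.15): 
    print(z,[np.round((proj(c,[[p[0],p[1],z]])[0]-o)*5,1) for c,o in ((S,(310,190)),(D,(240,180)))])
# bore ellipse: dark segmentation in block top
for f,(x,y,w,h) in (("s5.png",(340,252,22,16)),("d5.png",(290,232,16,14))):
    im=cv2.imread("pics/"+f); print(f); g=im[y:y+h,x:x+w].mean(2).astype(int)
    for i,r in enumerate(g): print(y+i,*r)
    print("cols",x,x+w-1)
```

```text
[ 0.53857096 -0.03633249  0.20285147]
0.108 [array([196.1, 263.2]), array([275.8, 219.4])]
0.15 [array([198.4, 174.2]), array([274.4, 156. ])]
s5.png
252 109 107 110 110 108 108 112 110 118 114 128 137 139 128 92 52 38 41 47 74 107 130
253 111 113 109 114 110 108 113 115 115 130 134 139 140 131 109 85 66 60 73 101 131 139
254 112 112 113 114 109 108 111 119 128 133 137 141 138 133 132 120 112 95 110 130 138 137
255 112 108 112 112 112 109 119 126 135 139 136 134 139 141 139 136 136 125 129 138 138 130
256 109 110 112 113 113 119 126 136 141 140 138 145 142 139 141 138 135 138 140 137 131 123
257 107 107 110 110 119 133 133 136 138 138 138 138 140 139 140 140 141 138 137 130 119 107
258 110 108 115 123 138 137 128 129 126 125 126 128 130 131 135 134 138 134 126 119 106 100
259 107 119 141 155 164 149 124 111 109 119 118 116 115 118 129 137 134 133 116 110 100 105
260 117 143 173 183 184 164 131 106 109 114 114 107 109 124 138 142 127 117 106 105 102 99
261 125 157 180 187 188 180 153 135 122 123 117 114 127 150 165 149 122 107 102 103 105 103
262 123 142 155 163 174 184 178 168 155 15
[... 713 characters left out ...]
70 171
235 40 34 28 113 186 166 167 176 206 220 222 210 172 167 167 168
236 41 34 30 66 109 112 109 113 154 207 219 173 126 172 168 167
237 41 34 30 68 114 115 114 104 112 165 184 100 130 175 172 173
238 42 35 29 67 112 114 112 107 121 141 122 90 133 175 173 173
239 46 33 31 65 116 127 123 124 140 133 92 93 133 173 171 171
240 43 35 31 76 136 152 149 151 144 115 86 94 133 171 170 172
241 44 34 30 75 134 148 148 150 133 93 88 95 132 172 171 172
242 44 33 29 73 133 149 149 144 116 88 90 94 133 173 173 171
243 45 35 29 72 131 150 149 133 95 90 90 93 125 163 166 168
244 43 35 39 88 139 151 143 115 88 90 91 93 111 135 145 146
245 40 29 67 128 152 148 130 95 89 91 92 89 83 104 137 120
cols 290 305
```

Run:
```python
from h import *
im=cv2.imread("pics/w5.png"); cv2.imwrite("pics/w5c.png",cv2.resize(im[100:400,270:360],None,fx=6,fy=6,interpolation=cv2.INTER_CUBIC)[0:1800][:960])
S=campose("scene");D=campose("side")
print(atz(S,(349.7,259.9),.065),atz(D,(294.8,237.3),.065),tri([(S,(349.7,259.9)),(D,(294.8,237.3))]))
s=sense();c=campose("wrist",s)
Rt=q2m(s["ee_rot"]);print("yaw",np.degrees(np.arctan2(Rt[1,2],Rt[0,2])),Rt[:,0])
for uv,z in (((314.5,230),.065),((314,141),.120),((315.5,349),.2138),((314.5,245),.065)):
    P=atz(c,uv,z); print(uv,z,P,Rt.T@(P-s["tcp_pos"])*1e3)
```

```text
[ 0.53976281 -0.03489043  0.065     ] [ 0.53824306 -0.03218241  0.065     ] (array([ 0.53879944, -0.03343722,  0.06364791]), [array([0.1, 0. ]), array([ 0., -0.])])
yaw 5.399333031636155 [ 1.01522906e-04 -4.12121190e-04 -9.99999910e-01]
(314.5, 230) 0.065 [ 0.53896063 -0.035483    0.065     ] [137.85115177   0.86693495   0.4592885 ]
(314, 141) 0.12 [0.53231308 0.0335423  0.12      ] [82.82203506 70.18839157  0.3397101 ]
(315.5, 349) 0.2138 [ 0.5398103  -0.03700808  0.2138    ] [-10.94812005  -0.7938051    1.17095366]
(314.5, 245) 0.065 [ 0.54012785 -0.0479069   0.065     ] [137.85639042 -11.61166965   0.45227923]
```

View pics/w5c.png

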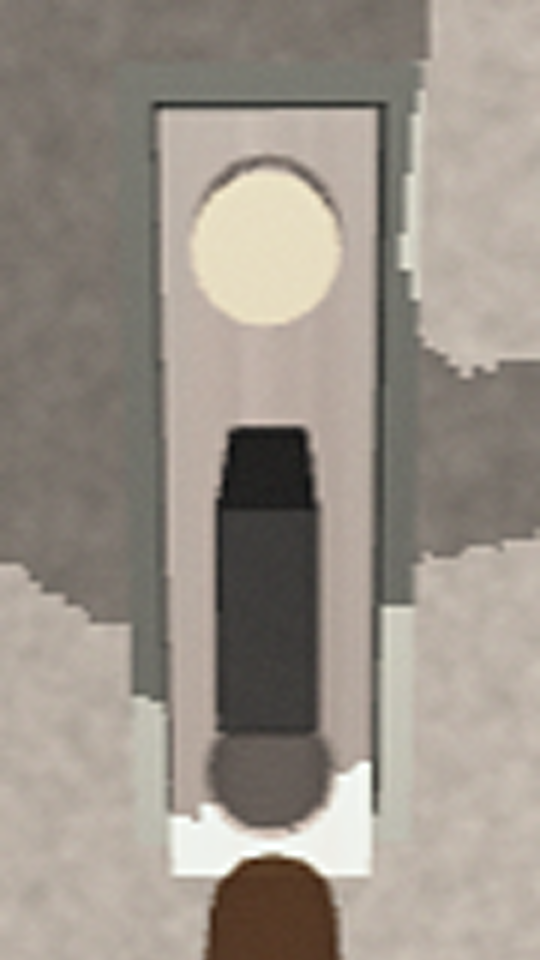

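Run:
```python
from h import *
s=sense();c=campose("wrist",s);Rt=q2m(s["ee_rot"])
for uv,z in (((315.2,242.7),.1093),((314.8,228.4),.065),((315.5,349),.2138)):
    P=atz(c,uv,z); print(uv,z,P,Rt.T@(P-s["tcp_pos"])*1e3)
```

```text
(315.2, 242.7) 0.1093 [ 0.53909935 -0.03097427  0.1093    ] [93.5493117   5.3240081   1.02440991]
(314.8, 228.4) 0.065 [ 0.53907254 -0.03415589  0.065     ] [137.8506162    2.17762439   0.69558081]
(315.5, 349) 0.2138 [ 0.5398103  -0.03700808  0.2138    ] [-10.94812005  -0.7938051    1.17095366]
```

Request:
{"name": "play_rows", "arguments": {
  "motion": [
    {"tx": 0.05, "ty": 0.02, "tz": -0.005, "rx": 0, "ry": 0, "rz": 0, "hand": 0},
    {"tx": 0.2, "ty": 0.056, "tz": -0.005, "rx": 0, "ry": 0, "rz": 0, "hand": 0},
    {"tx": 0.45, "ty": 0.056, "tz": -0.005, "rx": 0, "ry": 0, "rz": 0, "hand": 0},
    {"tx": 0.7, "ty": 0.056, "tz": -0.005, "rx": 0, "ry": 0, "rz": 0, "hand": 0},
    {"tx": 0.78, "ty": 0.056, "tz": -0.005, "rx": 0, "ry": 0, "rz": 0, "hand": 0},
    {"tx": 0.78, "ty": 0.056, "tz": -0.005, "rx": 0, "ry": 0, "rz": 0, "hand": 0},
    {"tx": 0.78, "ty": 0.056, "tz": -0.005, "rx": 0, "ry": 0, "rz": 0, "hand": 0}
  ]
}}

```text
time: 7.65
tcp_pos: [0.5383, -0.0323, 0.1638]
ee_rot: [0.706, -0.034, 0.706, 0.034]
wrist_force: [0.3, 0.3, -0.4]
grip_width: 0.0128
```

Run:
```python
from h import *
a,_=snap("wrist","w6.png");b,_=snap("scene","s6.png");c,_=snap("side","d6.png")
s=sense(); print(s["time"],s["tcp_pos"],s["ee_rot"],s["wrist_force"])
k=lambda im,x,y,w,h,f:cv2.resize(im[y:y+h,x:x+w],None,fx=f,fy=f,interpolation=cv2.INTER_CUBIC)
cv2.imwrite("pics/m6.png",np.hstack([k(b,330,200,50,80,7),k(c,265,190,50,80,7)]))
cv2.imwrite("pics/w6c.png",k(a,260,150,110,220,2.7))
```

```text
7.8 [ 0.53861635 -0.03230621  0.16433972] [ 0.7067133  -0.03408812  0.70585836  0.03403358] [-0.39746823  0.26666597 -0.43560255]
```

View pics/m6.png

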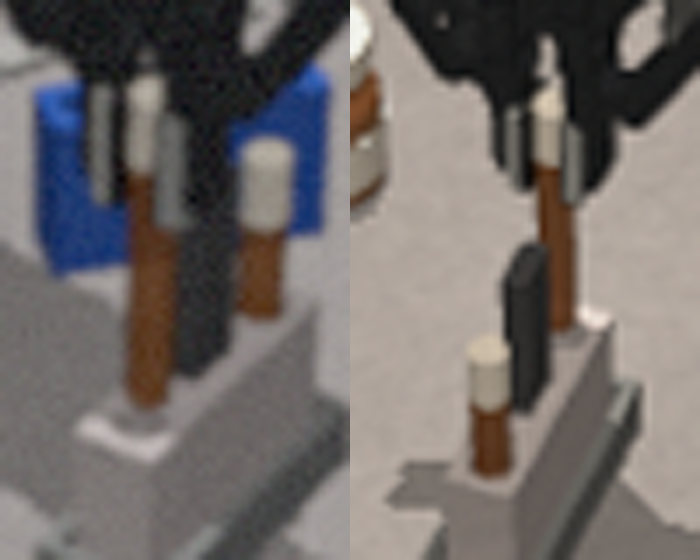

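View pics/w6c.png

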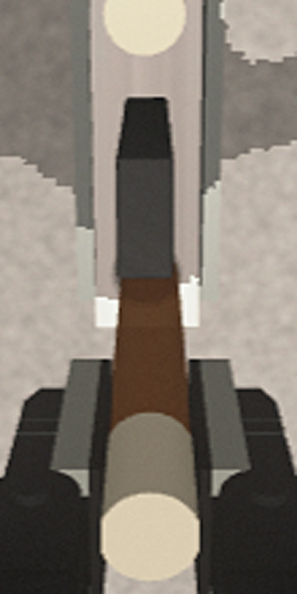

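Run:
```python
from h import *
s=sense(); p=s["tcp_pos"]
for n,f,o in (("scene","s6.png",(330,200)),("side","d6.png",(265,190))):
    c=campose(n); im=cv2.imread("pics/"+f).astype(float)
    a=im[...,2]-im[...,0]  # red - blue
    pr=lambda z:proj(c,[[p[0],p[1],z]])[0]
    for z in (.125,.11,.1,.09,.08):
        u,v=pr(z); r=int(round(v)); x=np.arange(int(u)-8,int(u)+9); w=np.clip(a[r,x]-25,0,None); 
        print(n,z,np.round((u,v),1),"obs col",round((w*x).sum()/w.sum(),2), "sum",round(w.sum()))
    u,v=pr(.0705); print("foot pred",u,v)
    x=int(round(u)); print([ (r,int(a[r,x-1:x+2].mean())) for r in range(int(v)-6,int(v)+6)])
    print("bore@TCP pred",pr(.065))
```

```text
scene 0.125 [350.7 234.6] obs col 351.46 sum 135
scene 0.11 [350.5 240.9] obs col 351.38 sum 169
scene 0.1 [350.4 245. ] obs col 351.28 sum 189
scene 0.09 [350.3 249.1] obs col 351.08 sum 177
scene 0.08 [350.2 253.1] obs col 350.7 sum 175
foot pred 350.0980801660366 256.9036435647827
[(250, 59), (251, 59), (252, 57), (253, 60), (254, 57), (255, 59), (256, 56), (257, 44), (258, 22), (259, 8), (260, 6), (261, 6)]
bore@TCP pred [350.03976823 259.07635663]
side 0.125 [294.3 219.8] obs col 293.79 sum 158
side 0.11 [294.4 224.3] obs col 294.12 sum 141
side 0.1 [294.5 227.2] obs col 294.71 sum 106
side 0.09 [294.5 230.1] obs col 294.85 sum 100
side 0.08 [294.6 233. ] obs col 294.85 sum 103
foot pred 294.65391279706853 235.67879233370655
[(229, 57), (230, 57), (231, 57), (232, 57), (233, 57), (234, 58), (235, 58), (236, 51), (237, 28), (238, 14), (239, 15), (240, 18)]
bore@TCP pred [294.69114504 237.22242456]
```

Run:
```python
from h import *
S=campose("scene");D=campose("side")
t=np.linspace(0,2*np.pi,100)
for P in ((.5388,-.0334),(.5390,-.0345),(.5385,-.033)):
    C=np.c_[P[0]+.008*np.cos(t),P[1]+.008*np.sin(t),0*t+.065]
    for c in (S,D):
        q=proj(c,C); print(P,q.min(0).round(1),q.max(0).round(1))
# jac
p=np.array([.5386,-.0323,.1]);
for c in (S,D):
    print([((proj(c,[p+d])-proj(c,[p]))[0]).round(2) for d in np.eye(3)*.001])
```

```text
(0.5388, -0.0334) [345.8 257. ] [353.8 261.8]
(0.5388, -0.0334) [291.7 234.7] [298.  239.2]
(0.539, -0.0345) [345.5 257.3] [353.5 262.1]
(0.539, -0.0345) [291.8 234.4] [298.1 238.9]
(0.5385, -0.033) [345.8 256.8] [353.8 261.6]
(0.5385, -0.033) [291.7 234.8] [298.  239.3]
[array([0.4 , 0.19]), array([ 0.31, -0.23]), array([ 0.01, -0.41])]
[array([-0.36, -0.12]), array([-0.19,  0.25]), array([-0.01, -0.29])]
```

Request:
{"name": "play_rows", "arguments": {
  "motion": [
    {"tx": 0, "ty": -0.035, "tz": -0.012, "rx": 0, "ry": 0, "rz": 0, "hand": 0},
    {"tx": 0, "ty": -0.035, "tz": -0.012, "rx": 0, "ry": 0, "rz": 0, "hand": 0},
    {"tx": 0, "ty": -0.035, "tz": -0.012, "rx": 0, "ry": 0, "rz": 0, "hand": 0},
    {"tx": 0, "ty": -0.035, "tz": -0.012, "rx": 0, "ry": 0, "rz": 0, "hand": 0}
  ]
}}

```text
time: 8.2
tcp_pos: [0.5378, -0.0341, 0.1639]
ee_rot: [0.706, -0.034, 0.706, 0.034]
wrist_force: [0.2, -0.5, -0.5]
grip_width: 0.0131
```

Run:
```python
from h import *
a,c=snap("wrist","w7.png");s=sense(); print(s["time"],s["tcp_pos"],s["ee_rot"],s["wrist_force"])
b,_=snap("scene","s7.png");d,_=snap("side","d7.png")
s=sense(); print(s["time"],s["tcp_pos"])
k=lambda im,x,y,w,h,f:cv2.resize(im[y:y+h,x:x+w],None,fx=f,fy=f,interpolation=cv2.INTER_CUBIC)
cv2.imwrite("pics/m7.png",np.hstack([k(b,330,220,50,55,8),k(d,270,205,50,55,8)]))
cv2.imwrite("pics/w7c.png",k(a,280,170,80,200,3))
```

```text
8.25 [ 0.53776798 -0.03405933  0.16388214] [ 0.70636298 -0.03407101  0.70620759  0.03407854] [ 0.38564711 -0.08210702 -0.79812537]
8.35 [ 0.53771187 -0.03401944  0.16380855]
```

View pics/m7.png

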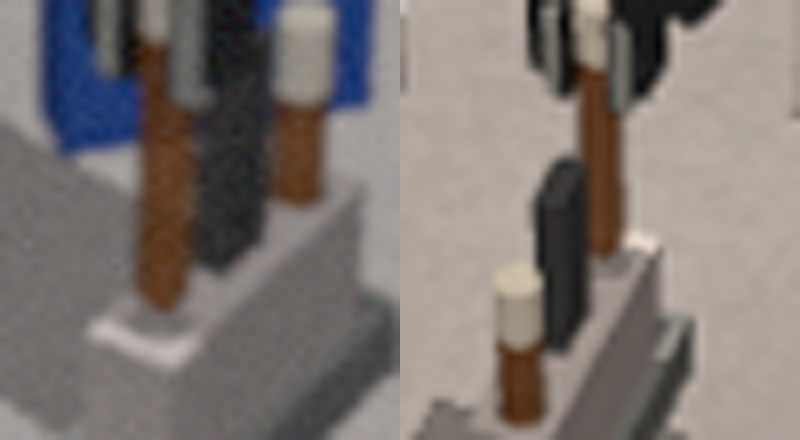

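View pics/w7c.png

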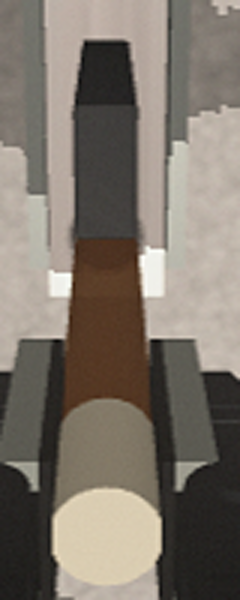

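Scene view shows the foot over the bore (163,305 against 161,320), and the side view agrees. Going in gently.

Request:
{"name": "play_rows", "arguments": {
  "motion": [
    {"tx": 0.04, "ty": 0, "tz": 0, "rx": 0, "ry": 0, "rz": 0, "hand": 0},
    {"tx": 0.1, "ty": 0, "tz": 0, "rx": 0, "ry": 0, "rz": 0, "hand": 0},
    {"tx": 0.16, "ty": 0, "tz": 0, "rx": 0, "ry": 0, "rz": 0, "hand": 0},
    {"tx": 0.22, "ty": 0, "tz": 0, "rx": 0, "ry": 0, "rz": 0, "hand": 0},
    {"tx": 0.26, "ty": 0, "tz": 0, "rx": 0, "ry": 0, "rz": 0, "hand": 0},
    {"tx": 0.26, "ty": 0, "tz": 0, "rx": 0, "ry": 0, "rz": 0, "hand": 0}
  ]
}}

```text
time: 8.95
tcp_pos: [0.5375, -0.0342, 0.1504]
ee_rot: [0.706, -0.034, 0.707, 0.034]
wrist_force: [0.7, 0.5, -1.3]
grip_width: 0.0133
```

Run:
```python
from h import *
b,_=snap("scene","s8.png");d,_=snap("side","d8.png")
s=sense(); print(s["time"],s["tcp_pos"],s["wrist_force"],s["wrist_torque"])
k=lambda im,x,y,w,h,f:cv2.resize(im[y:y+h,x:x+w],None,fx=f,fy=f,interpolation=cv2.INTER_CUBIC)
cv2.imwrite("pics/m8.png",np.hstack([k(b,330,220,50,55,8),k(d,270,205,50,55,8)]))
```

```text
9.05 [ 0.53766251 -0.03418007  0.15073647] [-0.03410918 -0.58674885 -1.24868278] [-0.11062943  0.01238675  0.05399036]
```

View pics/m8.png

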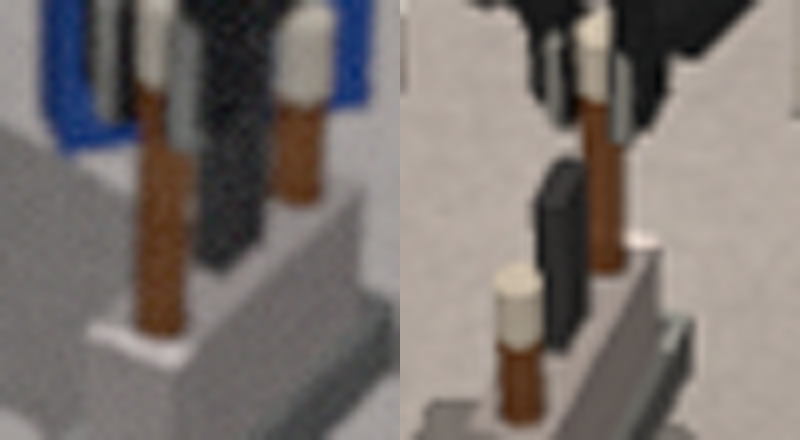

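Foot is inside the bore with no contact force. Continuing down to just above the bottom.

Request:
{"name": "play_rows", "arguments": {
  "motion": [
    {"tx": 0.06, "ty": 0, "tz": 0, "rx": 0, "ry": 0, "rz": 0, "hand": 0},
    {"tx": 0.18, "ty": 0, "tz": 0, "rx": 0, "ry": 0, "rz": 0, "hand": 0},
    {"tx": 0.32, "ty": 0, "tz": 0, "rx": 0, "ry": 0, "rz": 0, "hand": 0},
    {"tx": 0.46, "ty": 0, "tz": 0, "rx": 0, "ry": 0, "rz": 0, "hand": 0},
    {"tx": 0.6, "ty": 0, "tz": 0, "rx": 0, "ry": 0, "rz": 0, "hand": 0},
    {"tx": 0.72, "ty": 0, "tz": 0, "rx": 0, "ry": 0, "rz": 0, "hand": 0},
    {"tx": 0.8, "ty": 0, "tz": 0, "rx": 0, "ry": 0, "rz": 0, "hand": 0},
    {"tx": 0.82, "ty": 0, "tz": 0, "rx": 0, "ry": 0, "rz": 0, "hand": 0},
    {"tx": 0.82, "ty": 0, "tz": 0, "rx": 0, "ry": 0, "rz": 0, "hand": 0}
  ]
}}

```text
time: 9.95
tcp_pos: [0.5375, -0.0342, 0.1096]
ee_rot: [0.706, -0.034, 0.706, 0.034]
wrist_force: [0.4, -1.4, 0.3]
grip_width: 0.013
```

Request:
{"name": "play_rows", "arguments": {
  "motion": [
    {"tx": 0, "ty": 0, "tz": 0, "rx": 0, "ry": 0, "rz": 0, "hand": 45},
    {"tx": 0, "ty": 0, "tz": 0, "rx": 0, "ry": 0, "rz": 0, "hand": 45},
    {"tx": 0, "ty": 0, "tz": 0, "rx": 0, "ry": 0, "rz": 0, "hand": 45},
    {"tx": 0, "ty": 0, "tz": 0, "rx": 0, "ry": 0, "rz": 0, "hand": 45},
    {"tx": -0.1, "ty": 0, "tz": 0, "rx": 0, "ry": 0, "rz": 0, "hand": 45},
    {"tx": -0.4, "ty": 0, "tz": 0, "rx": 0, "ry": 0, "rz": 0, "hand": 45},
    {"tx": -0.9, "ty": 0, "tz": 0, "rx": 0, "ry": 0, "rz": 0, "hand": 45},
    {"tx": -1.4, "ty": 0, "tz": 0, "rx": 0, "ry": 0, "rz": 0, "hand": 45},
    {"tx": -1.7, "ty": 0, "tz": 0, "rx": 0, "ry": 0, "rz": 0, "hand": 45},
    {"tx": -1.8, "ty": 0, "tz": 0, "rx": 0, "ry": 0, "rz": 0, "hand": 45},
    {"tx": -1.8, "ty": 0, "tz": 0, "rx": 0, "ry": 0, "rz": 0, "hand": 45},
    {"tx": -1.8, "ty": 0, "tz": 0, "rx": 0, "ry": 0, "rz": 0, "hand": 45}
  ]
}}

```text
time: 11.15
tcp_pos: [0.5371, -0.034, 0.199]
ee_rot: [0.706, -0.034, 0.707, 0.034]
wrist_force: [0.1, 0.4, -0.8]
grip_width: 0.0454
```

Run:
```python
from h import *
s=sense();a,c=snap("wrist","w9.png"); print(s["time"],s["tcp_pos"],s["ee_rot"])
b,_=snap("scene","s9.png");d,_=snap("side","d9.png")
k=lambda im,x,y,w,h,f:cv2.resize(im[y:y+h,x:x+w],None,fx=f,fy=f,interpolation=cv2.INTER_CUBIC)
cv2.imwrite("pics/m9.png",np.hstack([k(b,330,200,50,75,8),k(d,265,200,50,75,8)]))
```

```text
11.15 [ 0.53712562 -0.03402925  0.19904857] [ 0.70580079 -0.03406377  0.70676769  0.03412235]
```

View pics/w9.png

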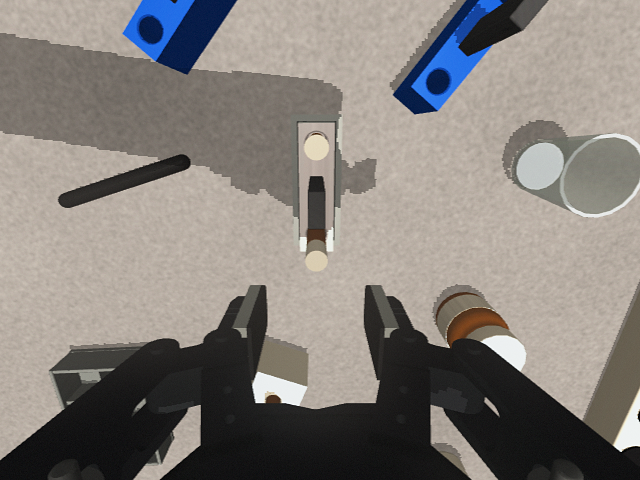

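View pics/m9.png

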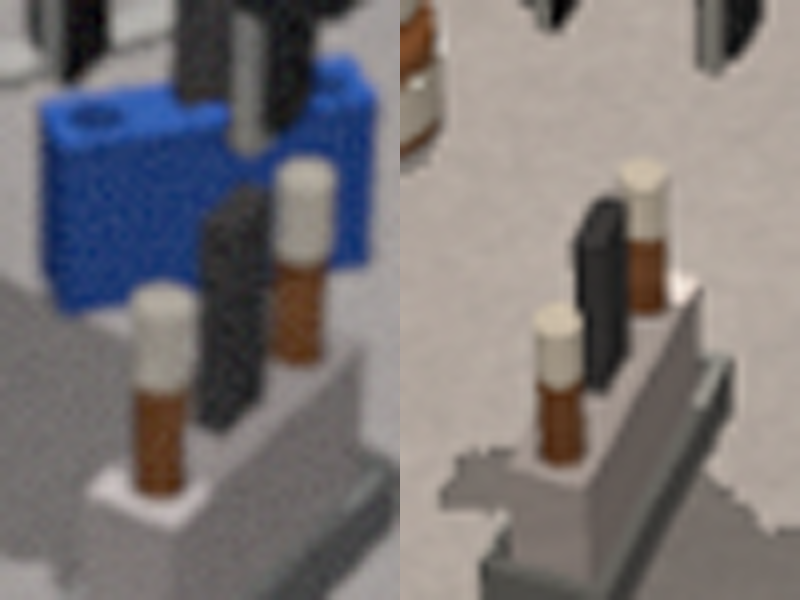

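Both tubes stand equally high in the carrier; in the wrist view the sample cap is at (316.5,260.5) and the reference cap at (316.5,147). Next is the tab.

Run:
```python
from h import *
a=cv2.imread("pics/w9.png");cv2.imwrite("pics/w9c.png",cv2.resize(a[110:290,280:355],None,fx=5,fy=5,interpolation=cv2.INTER_CUBIC)[:900])
s=sense();s["tcp_pos"]=np.array([0.53712562,-0.03402925,0.19904857]);s["ee_rot"]=np.array([0.70580079,-0.03406377,0.70676769,0.03412235])
c=campose("wrist",s);Rt=q2m(s["ee_rot"])
for uv in ((316.4,260.5),(316.4,147)):
    P=atz(c,uv,.12);print(P,Rt.T@(P-s["tcp_pos"])*1e3)
print("yaw",np.degrees(np.arctan2(Rt[1,2],Rt[0,2])))
```

```text
[ 0.53892832 -0.03532789  0.12      ] [79.04600463 -1.47798641  1.77688794]
[0.5322505  0.03288361 0.12      ] [79.05629921 67.05956718  1.7000923 ]
yaw 5.527166862767741
```

View pics/w9c.png

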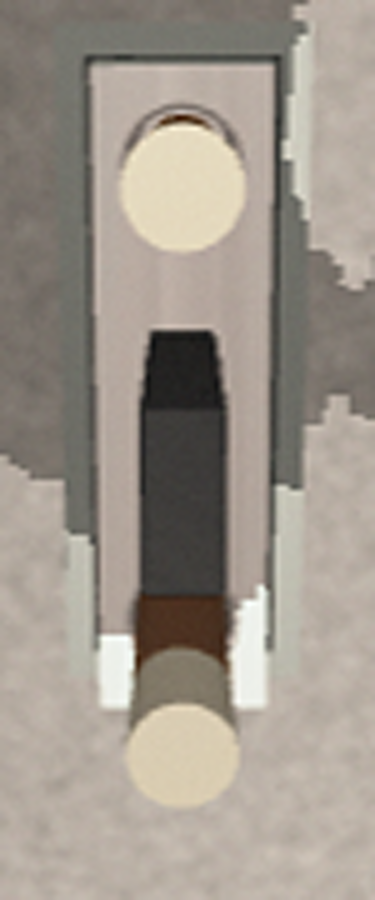

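Request:
{"name": "play_rows", "arguments": {
  "motion": [
    {"tx": 0, "ty": 0.15, "tz": 0.01, "rx": 0, "ry": 0, "rz": 0, "hand": 45},
    {"tx": 0.1, "ty": 0.45, "tz": 0.01, "rx": 0, "ry": 0, "rz": 0, "hand": 45},
    {"tx": 0.3, "ty": 0.66, "tz": 0.01, "rx": 0, "ry": 0, "rz": 0, "hand": 45},
    {"tx": 0.4, "ty": 0.66, "tz": 0.01, "rx": 0, "ry": 0, "rz": 0, "hand": 45},
    {"tx": 0.7, "ty": 0.66, "tz": 0.01, "rx": 0, "ry": 0, "rz": 0, "hand": 45},
    {"tx": 1.1, "ty": 0.66, "tz": 0.01, "rx": 0, "ry": 0, "rz": 0, "hand": 45},
    {"tx": 1.5, "ty": 0.66, "tz": 0.01, "rx": 0, "ry": 0, "rz": 0, "hand": 45},
    {"tx": 1.7, "ty": 0.66, "tz": 0.01, "rx": 0, "ry": 0, "rz": 0, "hand": 45},
    {"tx": 1.76, "ty": 0.66, "tz": 0.01, "rx": 0, "ry": 0, "rz": 0, "hand": 45},
    {"tx": 1.76, "ty": 0.66, "tz": 0.01, "rx": 0, "ry": 0, "rz": 0, "hand": 45},
    {"tx": 1.76, "ty": 0.66, "tz": 0.01, "rx": 0, "ry": 0, "rz": 0, "hand": 45}
  ]
}}

```text
time: 12.4
tcp_pos: [0.5358, -0.0012, 0.1126]
ee_rot: [0.707, -0.034, 0.706, 0.034]
wrist_force: [0.5, 0.1, -0.1]
grip_width: 0.0449
```

Run:
```python
from h import *
s=sense();a,c=snap("wrist","w10.png"); print(s["time"],s["tcp_pos"],s["ee_rot"],s["wrist_force"])
```

```text
12.4 [ 0.53578389 -0.00123651  0.11259806] [ 0.70687783 -0.03405981  0.70569515  0.03402965] [ 0.53124602  0.06701434 -0.09744521]
```

View pics/w10.png

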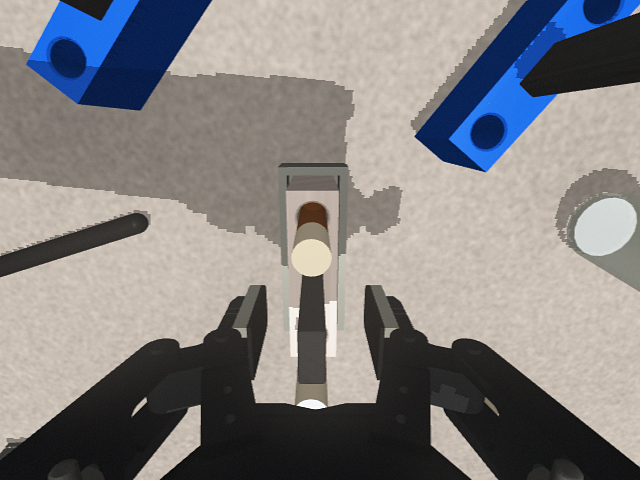

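Run:
```python
from h import *
s=sense();c=campose("wrist",s);Rt=q2m(s["ee_rot"])
for uv,z in (((312,331),.13),((312,383),.13),((312,258),.12)):
    P=atz(c,uv,z);print(P,Rt.T@(P-s["tcp_pos"])*1e3)
```

```text
[0.53472093 0.00973028 0.13      ] [-17.27047531  10.99970588  -0.03048574]
[ 0.53673578 -0.01175503  0.13      ] [-17.26854536 -10.57979602  -0.09035944]
[0.53251811 0.03243318 0.12      ] [-7.27268022 33.81016254 -0.06045067]
```

Tab is centred on the tool axis within 0.3 mm. Gripping it.

Request:
{"name": "play_rows", "arguments": {
  "motion": [
    {"tx": 0, "ty": 0, "tz": 0, "rx": 0, "ry": 0, "rz": 0, "hand": 0},
    {"tx": 0, "ty": 0, "tz": 0, "rx": 0, "ry": 0, "rz": 0, "hand": 0},
    {"tx": 0, "ty": 0, "tz": 0, "rx": 0, "ry": 0, "rz": 0, "hand": 0},
    {"tx": 0, "ty": 0, "tz": 0, "rx": 0, "ry": 0, "rz": 0, "hand": 0},
    {"tx": 0, "ty": 0, "tz": 0, "rx": 0, "ry": 0, "rz": 0, "hand": 0},
    {"tx": 0, "ty": 0, "tz": 0, "rx": 0, "ry": 0, "rz": 0, "hand": 0},
    {"tx": 0, "ty": 0, "tz": 0, "rx": 0, "ry": 0, "rz": 0, "hand": 0}
  ],
  "grip_force": 90
}}

```text
time: 13.15
tcp_pos: [0.5351, -0.0012, 0.1124]
ee_rot: [0.706, -0.034, 0.706, 0.034]
wrist_force: [-0.7, -0.6, 6.2]
grip_width: 0.0092
```

Run:
```python
from h import *
s=sense();print(s["time"],s["tcp_pos"],s["ee_rot"],s["wrist_force"],s["wrist_torque"],s["grip_width"])
```

```text
13.15 [ 0.53513036 -0.00118734  0.11237703] [ 0.70636403 -0.03405663  0.70620771  0.03406874] [-0.71559624 -0.61464815  6.16759545] [-0.03490776  0.51189497  0.02805466] 0.009178988559220726
```

Request:
{"name": "play_rows", "arguments": {
  "motion": [
    {"tx": -0.06, "ty": 0, "tz": 0, "rx": 0, "ry": 0, "rz": 0, "hand": 0},
    {"tx": -0.2, "ty": 0, "tz": 0, "rx": 0, "ry": 0, "rz": 0, "hand": 0},
    {"tx": -0.45, "ty": 0, "tz": 0, "rx": 0, "ry": 0, "rz": 0, "hand": 0},
    {"tx": -0.8, "ty": 0, "tz": 0, "rx": 0, "ry": 0, "rz": 0, "hand": 0},
    {"tx": -1.2, "ty": 0, "tz": 0, "rx": 0, "ry": 0, "rz": 0, "hand": 0},
    {"tx": -1.6, "ty": 0, "tz": 0, "rx": 0, "ry": 0, "rz": 0, "hand": 0},
    {"tx": -2.0, "ty": 0, "tz": 0, "rx": 0, "ry": 0, "rz": 0, "hand": 0},
    {"tx": -2.4, "ty": 0, "tz": 0, "rx": 0, "ry": 0, "rz": 0, "hand": 0},
    {"tx": -2.8, "ty": 0, "tz": 0, "rx": 0, "ry": 0, "rz": 0, "hand": 0},
    {"tx": -3.1, "ty": 0, "tz": 0, "rx": 0, "ry": 0, "rz": 0, "hand": 0},
    {"tx": -3.25, "ty": 0, "tz": 0, "rx": 0, "ry": 0, "rz": 0, "hand": 0},
    {"tx": -3.3, "ty": 0, "tz": 0, "rx": 0, "ry": 0, "rz": 0, "hand": 0}
  ]
}}

```text
time: 14.35
tcp_pos: [0.5353, -0.0012, 0.2779]
ee_rot: [0.707, -0.034, 0.706, 0.034]
wrist_force: [0.4, 0.3, -3.9]
grip_width: 0.0093
```

Run:
```python
from h import *
s=sense();print(s["time"],s["tcp_pos"],s["ee_rot"],s["wrist_force"],s["wrist_torque"],s["grip_width"])
b,_=snap("scene","s11.png");d,_=snap("side","d11.png");w,_=snap("wrist","w11.png")
s=sense();print(s["time"],s["tcp_pos"])
cv2.imwrite("pics/m11.png",np.hstack([b[100:350,250:650],d[130:380,100:500]]))
```

```text
14.35 [ 0.53532176 -0.00118979  0.27791303] [ 0.70692642 -0.03407175  0.705643    0.03408975] [ 0.37757278  0.28799964 -3.88544436] [0.01059008 0.0313849  0.10081435] 0.0093467629679184
14.5 [ 0.53454789 -0.00122038  0.27614462]
```

View pics/m11.png

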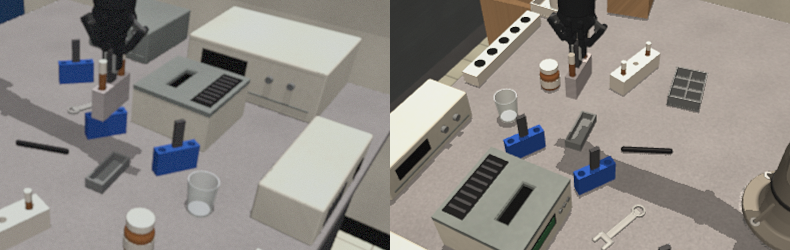

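View pics/w11.png

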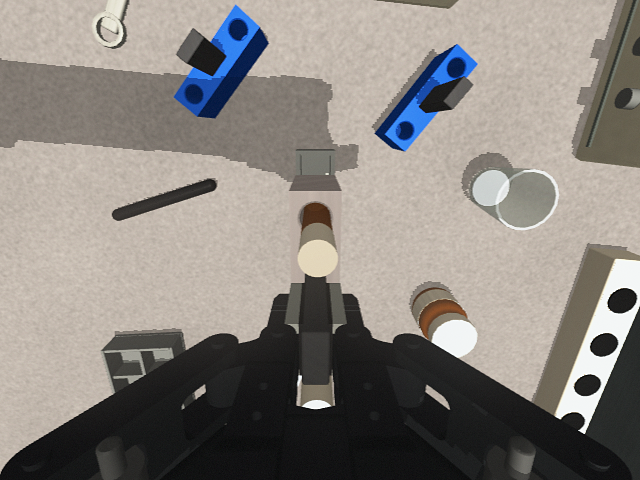

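Carrier is held upright in both fixed views and the slot is now visible in both. Zooming in on the slot.

Run:
```python
import cv2,numpy as np
k=lambda im,x,y,w,h,f:cv2.resize(im[y:y+h,x:x+w],None,fx=f,fy=f,interpolation=cv2.INTER_CUBIC)
b=cv2.imread("pics/s11.png");d=cv2.imread("pics/d11.png")
cv2.imwrite("pics/sl_s.png",k(b,375,145,130,80,6)); cv2.imwrite("pics/sl_d.png",k(d,185,300,80,75,8))
```

```text
(no output)
```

View pics/sl_s.png

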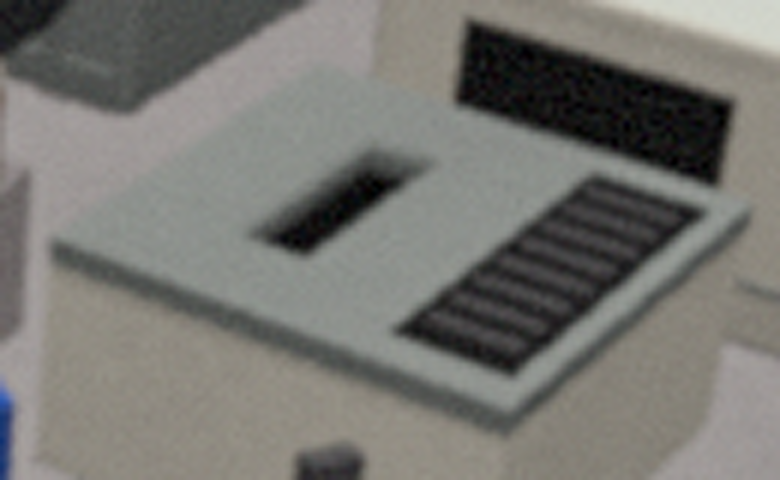

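View pics/sl_d.png

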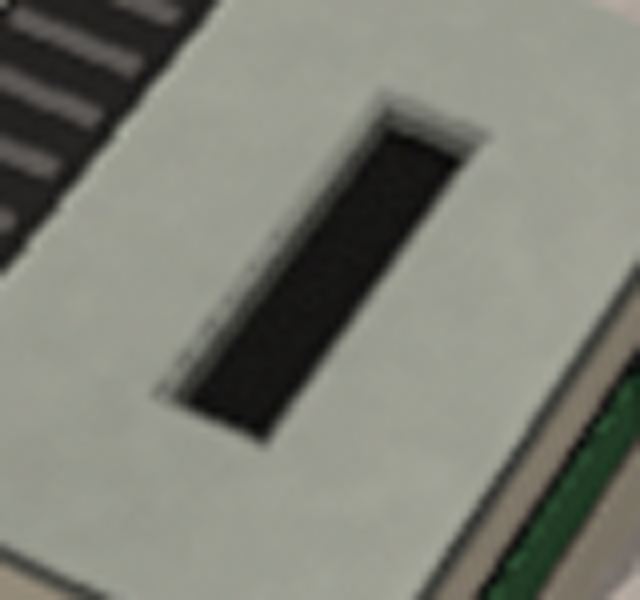

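Run:
```python
from h import *
S=campose("scene");D=campose("side")
f=lambda p,o,k:((p[0]+.5)/k-.5+o[0],(p[1]+.5)/k-.5+o[1])
sc=[f(p,(375,145),6) for p in ((55,242),(510,410),(750,208),(325,65))]  # (-x,-y),(+x,-y),(+x,+y),(-x,+y)
sd=[f(p,(140,270),4) for p in ((562,160),(248,28),(8,313),(355,475))]
L=np.array([[-.1,-.1],[.1,-.1],[.1,.1],[-.1,.1]])
def model(q,pts,dz=0):
    c,s=np.cos(q[2]),np.sin(q[2]); return np.c_[q[0]+c*pts[:,0]-s*pts[:,1],q[1]+s*pts[:,0]+c*pts[:,1],np.full(len(pts),.105+dz)]
for nm,use in (("both",((S,sc),(D,sd))),("scene",((S,sc),)),("side",((D,sd),))):
    fun=lambda q:np.concatenate([(proj(c,model(q,L))-o).ravel() for c,o in use])
    r=least_squares(fun,[.546,.305,0]); print(nm,r.x[:2],"yaw deg",np.degrees(r.x[2]),"rms",np.sqrt(np.mean(r.fun**2)), "slot",model(r.x,np.array([[-.03,0]]))[0])
# slot corners predictions
q=r.x
A=np.array([[-.017,-.052],[.017,-.052],[.017,.052],[-.017,.052]])
for P in ((.5183,.305),(.5166,.305)):
    m=np.c_[A+P,np.full(4,.105)]
    print("scene crop",((proj(S,m)-(375,145)+.5)*6-.5).round(), "side crop",((proj(D,m)-(185,300)+.5)*8-.5).round())
```

```text
both [0.54979512 0.30450803] yaw deg -0.042422369284380375 rms 0.9282889142207537 slot [0.51979513 0.30453024 0.105     ]
scene [0.55311476 0.30212076] yaw deg -0.36910106464712705 rms 0.6930701883600167 slot [0.52311539 0.30231402 0.105     ]
side [0.54789919 0.3048261 ] yaw deg 0.06871829652205669 rms 0.46605341418436264 slot [0.51789922 0.30479012 0.105     ]
scene crop [[227. 228.]
 [302. 255.]
 [436. 158.]
 [363. 133.]] side crop [[498. 139.]
 [386.  91.]
 [153. 405.]
 [271. 459.]]
scene crop [[223. 227.]
 [298. 254.]
 [432. 157.]
 [359. 132.]] side crop [[504. 141.]
 [391.  94.]
 [159. 408.]
 [277. 462.]]
```

Request:
{"name": "play_rows", "arguments": {
  "motion": [
    {"tx": 0, "ty": 0.15, "tz": 0.01, "rx": 0.02, "ry": 0, "rz": 0, "hand": 0},
    {"tx": 0, "ty": 0.5, "tz": 0.02, "rx": 0.08, "ry": 0, "rz": 0, "hand": 0},
    {"tx": 0, "ty": 1.1, "tz": 0.05, "rx": 0.17, "ry": 0, "rz": 0, "hand": 0},
    {"tx": 0, "ty": 1.8, "tz": 0.09, "rx": 0.27, "ry": 0, "rz": 0, "hand": 0},
    {"tx": 0, "ty": 2.5, "tz": 0.12, "rx": 0.38, "ry": 0, "rz": 0, "hand": 0},
    {"tx": 0, "ty": 3.2, "tz": 0.15, "rx": 0.48, "ry": 0, "rz": 0, "hand": 0},
    {"tx": 0, "ty": 3.9, "tz": 0.19, "rx": 0.59, "ry": 0, "rz": 0, "hand": 0},
    {"tx": 0, "ty": 4.6, "tz": 0.22, "rx": 0.7, "ry": 0, "rz": 0, "hand": 0},
    {"tx": 0, "ty": 5.25, "tz": 0.25, "rx": 0.8, "ry": 0, "rz": 0, "hand": 0},
    {"tx": 0, "ty": 5.75, "tz": 0.27, "rx": 0.87, "ry": 0, "rz": 0, "hand": 0},
    {"tx": 0, "ty": 6.03, "tz": 0.29, "rx": 0.91, "ry": 0, "rz": 0, "hand": 0},
    {"tx": 0, "ty": 6.11, "tz": 0.29, "rx": 0.92, "ry": 0, "rz": 0, "hand": 0}
  ]
}}

```text
time: 15.7
tcp_pos: [0.5191, 0.3063, 0.276]
ee_rot: [0.707, -0.001, 0.708, 0.001]
wrist_force: [0.4, 0.4, -4.1]
grip_width: 0.0089
```

Request:
{"name": "play_rows", "arguments": {
  "motion": [
    {"tx": 0, "ty": 0, "tz": 0, "rx": 0, "ry": 0, "rz": 0, "hand": 0},
    {"tx": 0, "ty": 0, "tz": 0, "rx": 0, "ry": 0, "rz": 0, "hand": 0},
    {"tx": 0.2, "ty": 0, "tz": 0, "rx": 0, "ry": 0, "rz": 0, "hand": 0},
    {"tx": 0.5, "ty": 0, "tz": 0, "rx": 0, "ry": 0, "rz": 0, "hand": 0},
    {"tx": 0.75, "ty": 0, "tz": 0, "rx": 0, "ry": 0, "rz": 0, "hand": 0},
    {"tx": 0.8, "ty": 0, "tz": 0, "rx": 0, "ry": 0, "rz": 0, "hand": 0},
    {"tx": 0.8, "ty": 0, "tz": 0, "rx": 0, "ry": 0, "rz": 0, "hand": 0},
    {"tx": 0.8, "ty": 0, "tz": 0, "rx": 0, "ry": 0, "rz": 0, "hand": 0}
  ]
}}

```text
time: 16.5
tcp_pos: [0.5203, 0.3044, 0.237]
ee_rot: [0.707, 0.0, 0.707, 0.0]
wrist_force: [0.2, 0.2, -2.3]
grip_width: 0.009
```

Run:
```python
from h import *
s=sense();print(s["time"],s["tcp_pos"],s["ee_rot"],s["wrist_force"],s["wrist_torque"],s["grip_width"])
w,_=snap("wrist","w12.png");b,_=snap("scene","s12.png");d,_=snap("side","d12.png")
s=sense();print(s["time"],s["tcp_pos"])
k=lambda im,x,y,w,h,f:cv2.resize(im[y:y+h,x:x+w],None,fx=f,fy=f,interpolation=cv2.INTER_CUBIC)
cv2.imwrite("pics/s12c.png",k(b,375,100,130,110,6));cv2.imwrite("pics/d12c.png",k(d,165,270,110,100,6))
```

```text
16.5 [0.52030405 0.30444589 0.23701391] [7.07291072e-01 8.77513553e-05 7.06922426e-01 1.24627937e-04] [ 0.21023274  0.18530055 -2.31389043] [ 0.01426368 -0.02961615 -0.09924451] 0.00901465164420912
16.65 [0.52042724 0.3046141  0.23753284]
```

View pics/w12.png

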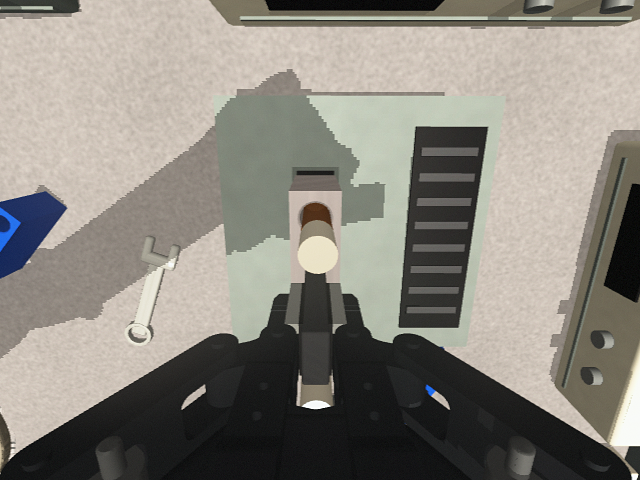

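View pics/s12c.png

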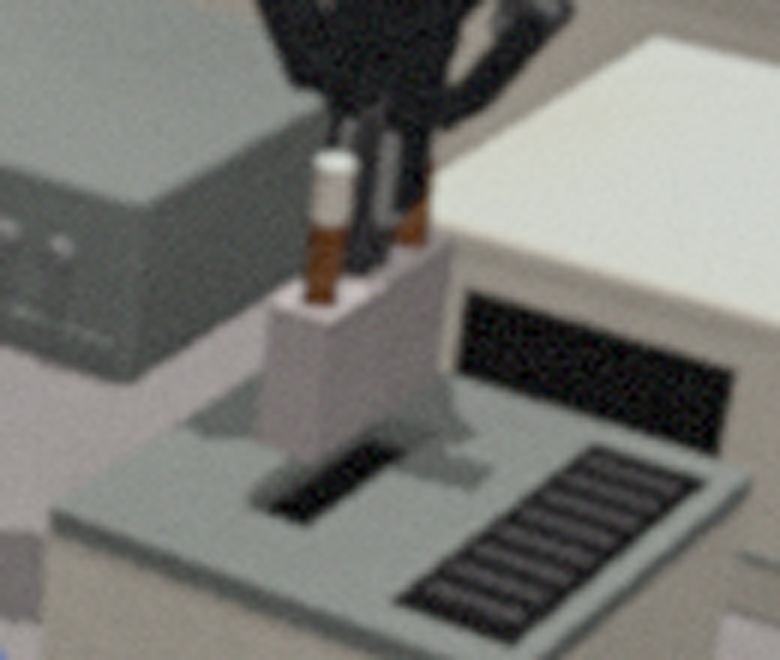

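View pics/d12c.png

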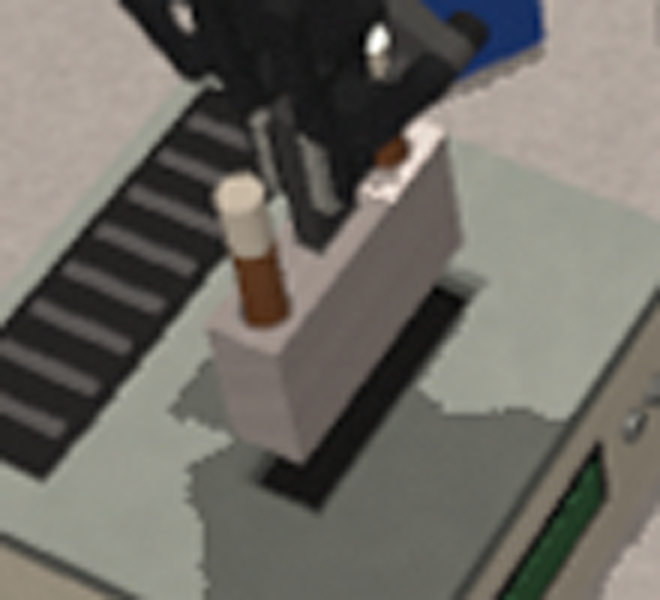

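Carrier hovers above the slot; the slot's far end peeks out past the block at about (315,173) in the wrist view. Zooming there.

Run:
```python
import cv2
a=cv2.imread("pics/w12.png");cv2.imwrite("pics/w12c.png",cv2.resize(a[155:235,275:357],None,fx=9,fy=7,interpolation=cv2.INTER_CUBIC))
```

```text
(no output)
```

View pics/w12c.png

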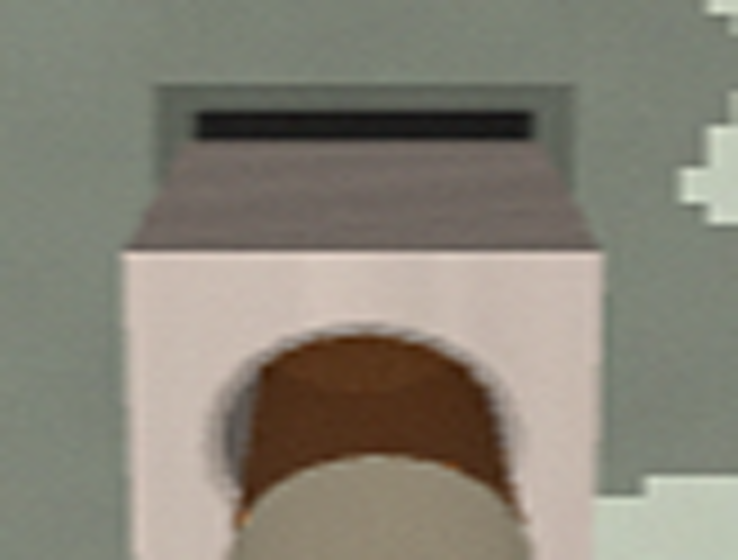

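Run:
```python
from h import *
s=sense();s["tcp_pos"]=np.array([0.52030405,0.30444589,0.23701391]);s["ee_rot"]=np.array([7.07291072e-01,8.77513553e-05,7.06922426e-01,1.24627937e-04])
c=campose("wrist",s);Rt=q2m(s["ee_rot"]);u0=s["tcp_pos"][2]-.1074
f=lambda x,y:((x+.5)/9-.5+275,(y+.5)/7-.5+155)
for n,uv,z in (("slot end L",f(155,86),.105),("slot end R",f(575,86),.105),("blk bot L",f(185,142),u0),("blk bot R",f(543,142),u0),("blk top L",f(122,251),u0+.06),("blk top R",f(601,251),u0+.06),("innerL",f(195,110),.093),("innerR",f(531,110),.093)):
    P=atz(c,uv,z);print(n,P.round(4),(Rt.T@(P-s["tcp_pos"])*1e3).round(2))
```

```text
slot end L [0.5044 0.355  0.105 ] [132.02  50.52 -16.02]
slot end R [0.5382 0.355  0.105 ] [132.04  50.52  17.87]
blk bot L [0.5081 0.3524 0.1296] [107.41  47.93 -12.24]
blk bot R [0.5343 0.3524 0.1296] [107.42  47.93  13.98]
blk top L [0.5081 0.3526 0.1896] [ 47.41  48.1  -12.27]
blk top R [0.5342 0.3526 0.1896] [47.42 48.1  13.84]
innerL [0.5069 0.3512 0.093 ] [144.02  46.66 -13.5 ]
innerR [0.5354 0.3512 0.093 ] [144.04  46.66  15.  ]
```

Lateral alignment is good to 0.1 mm; along the slot the carrier sits about 1.7 mm too far +y. I'll correct that and go down to just above the lid.

Request:
{"name": "play_rows", "arguments": {
  "motion": [
    {"tx": 0.05, "ty": -0.034, "tz": 0, "rx": 0, "ry": 0, "rz": 0, "hand": 0},
    {"tx": 0.15, "ty": -0.034, "tz": 0, "rx": 0, "ry": 0, "rz": 0, "hand": 0},
    {"tx": 0.28, "ty": -0.034, "tz": 0, "rx": 0, "ry": 0, "rz": 0, "hand": 0},
    {"tx": 0.38, "ty": -0.034, "tz": 0, "rx": 0, "ry": 0, "rz": 0, "hand": 0},
    {"tx": 0.42, "ty": -0.034, "tz": 0, "rx": 0, "ry": 0, "rz": 0, "hand": 0},
    {"tx": 0.42, "ty": -0.034, "tz": 0, "rx": 0, "ry": 0, "rz": 0, "hand": 0},
    {"tx": 0.42, "ty": -0.034, "tz": 0, "rx": 0, "ry": 0, "rz": 0, "hand": 0},
    {"tx": 0.42, "ty": -0.034, "tz": 0, "rx": 0, "ry": 0, "rz": 0, "hand": 0}
  ]
}}

```text
time: 17.45
tcp_pos: [0.5203, 0.3027, 0.2161]
ee_rot: [0.707, 0.0, 0.707, 0.0]
wrist_force: [0.6, 0.3, -3.6]
grip_width: 0.009
```

Run:
```python
from h import *
s=sense();print(s["time"],s["tcp_pos"].tolist(),s["ee_rot"].tolist(),s["wrist_force"])
w,_=snap("wrist","w13.png");b,_=snap("scene","s13.png");d,_=snap("side","d13.png")
s=sense();print(s["time"],s["tcp_pos"])
k=lambda im,x,y,w,h,f:cv2.resize(im[y:y+h,x:x+w],None,fx=f,fy=f,interpolation=cv2.INTER_CUBIC)
cv2.imwrite("pics/w13c.png",cv2.resize(w[155:235,275:357],None,fx=9,fy=7,interpolation=cv2.INTER_CUBIC))
cv2.imwrite("pics/m13.png",np.hstack([k(b,400,130,70,70,5.7),k(d,185,285,70,70,5.7)]))
```

```text
17.45 [0.5202600985969558, 0.3027447298627579, 0.21609120335365328] [0.7073133214098597, 9.541539480338673e-05, 0.7069001600452127, 0.00014135100747083638] [ 0.5881825   0.28025954 -3.55091267]
17.6 [0.52023075 0.30267295 0.21610268]
```

View pics/w13c.png

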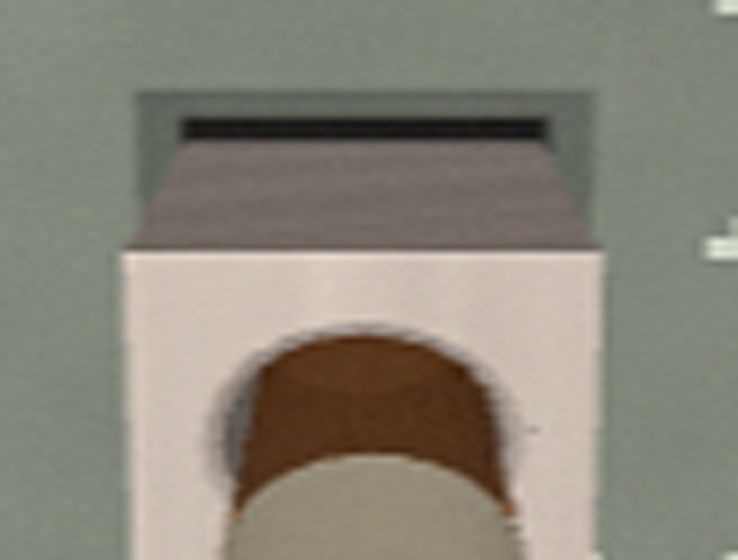

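View pics/m13.png

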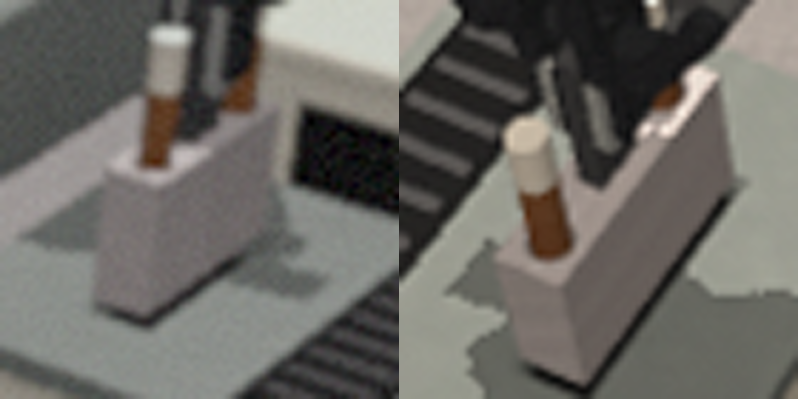

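Run:
```python
from h import *
s=sense();s["tcp_pos"]=np.array([0.52026,0.30274,0.21609]);s["ee_rot"]=np.array([0.7073133214098597, 9.54e-05, 0.7069, 0.0001413])
c=campose("wrist",s);Rt=q2m(s["ee_rot"]);u0=s["tcp_pos"][2]-.1074
f=lambda x,y:((x+.5)/9-.5+275,(y+.5)/7-.5+155)
for n,uv,z in (("slot end L",f(137,91),.105),("slot end R",f(595,91),.105),("blk bot L",f(185,142),u0),("blk bot R",f(543,142),u0),("innerL",f(181,118),.093),("innerR",f(546,118),.093)):
    P=atz(c,uv,z);print(n,P.round(4),(Rt.T@(P-s["tcp_pos"])*1e3).round(2))
```

```text
slot end L [0.5044 0.355  0.105 ] [111.1   52.27 -15.93]
slot end R [0.5383 0.355  0.105 ] [111.12  52.27  17.96]
blk bot L [0.5081 0.3507 0.1087] [107.41  47.93 -12.24]
blk bot R [0.5343 0.3507 0.1087] [107.42  47.93  13.98]
innerL [0.5069 0.3511 0.093 ] [123.1   48.3  -13.44]
innerR [0.5354 0.3511 0.093 ] [123.12  48.3   15.07]
```

Aligned to within about 0.3 mm in both directions. Lowering slowly into the slot and watching the force.

Request:
{"name": "play_rows", "arguments": {
  "motion": [
    {"tx": 0.03, "ty": 0, "tz": 0, "rx": 0, "ry": 0, "rz": 0, "hand": 0},
    {"tx": 0.07, "ty": 0, "tz": 0, "rx": 0, "ry": 0, "rz": 0, "hand": 0},
    {"tx": 0.11, "ty": 0, "tz": 0, "rx": 0, "ry": 0, "rz": 0, "hand": 0},
    {"tx": 0.15, "ty": 0, "tz": 0, "rx": 0, "ry": 0, "rz": 0, "hand": 0},
    {"tx": 0.19, "ty": 0, "tz": 0, "rx": 0, "ry": 0, "rz": 0, "hand": 0},
    {"tx": 0.22, "ty": 0, "tz": 0, "rx": 0, "ry": 0, "rz": 0, "hand": 0},
    {"tx": 0.24, "ty": 0, "tz": 0, "rx": 0, "ry": 0, "rz": 0, "hand": 0},
    {"tx": 0.24, "ty": 0, "tz": 0, "rx": 0, "ry": 0, "rz": 0, "hand": 0}
  ]
}}

```text
time: 18.4
tcp_pos: [0.52, 0.3026, 0.2037]
ee_rot: [0.707, -0.0, 0.707, 0.0]
wrist_force: [-0.4, 0.6, -4.1]
grip_width: 0.0086
```

Run:
```python
from h import *
w,_=snap("wrist","w14.png");s=sense();print(s["time"],s["tcp_pos"].tolist(),s["ee_rot"].tolist(),s["wrist_force"],s["wrist_torque"])
cv2.imwrite("pics/w14c.png",cv2.resize(w[155:235,275:357],None,fx=9,fy=7,interpolation=cv2.INTER_CUBIC))
```

```text
18.45 [0.5200683558225575, 0.30259191379294703, 0.2037977912985491] [0.7071256545288831, -2.3680595092276106e-05, 0.7070879068785829, 9.61209872039164e-06] [-0.58574861 -0.31469138 -3.48866821] [-0.02546135  0.00296598 -0.01666414]
```

View pics/w14c.png

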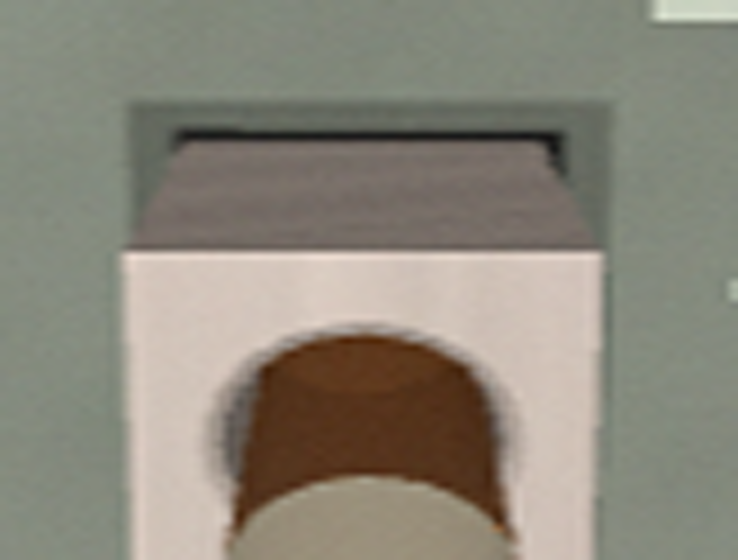

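Request:
{"name": "play_rows", "arguments": {
  "motion": [
    {"tx": 0.03, "ty": 0, "tz": 0.006, "rx": 0, "ry": 0, "rz": 0, "hand": 0},
    {"tx": 0.1, "ty": 0, "tz": 0.006, "rx": 0, "ry": 0, "rz": 0, "hand": 0},
    {"tx": 0.2, "ty": 0, "tz": 0.006, "rx": 0, "ry": 0, "rz": 0, "hand": 0},
    {"tx": 0.3, "ty": 0, "tz": 0.006, "rx": 0, "ry": 0, "rz": 0, "hand": 0},
    {"tx": 0.4, "ty": 0, "tz": 0.006, "rx": 0, "ry": 0, "rz": 0, "hand": 0},
    {"tx": 0.46, "ty": 0, "tz": 0.006, "rx": 0, "ry": 0, "rz": 0, "hand": 0},
    {"tx": 0.5, "ty": 0, "tz": 0.006, "rx": 0, "ry": 0, "rz": 0, "hand": 0},
    {"tx": 0.5, "ty": 0, "tz": 0.006, "rx": 0, "ry": 0, "rz": 0, "hand": 0}
  ]
}}

```text
time: 19.25
tcp_pos: [0.5202, 0.3025, 0.1785]
ee_rot: [0.707, -0.0, 0.707, -0.0]
wrist_force: [0.1, -0.5, -3.8]
grip_width: 0.009
```

No contact force; only the carrier's weight shows. Going the remaining 26 mm.

Request:
{"name": "play_rows", "arguments": {
  "motion": [
    {"tx": 0.03, "ty": 0, "tz": 0, "rx": 0, "ry": 0, "rz": 0, "hand": 0},
    {"tx": 0.1, "ty": 0, "tz": 0, "rx": 0, "ry": 0, "rz": 0, "hand": 0},
    {"tx": 0.2, "ty": 0, "tz": 0, "rx": 0, "ry": 0, "rz": 0, "hand": 0},
    {"tx": 0.3, "ty": 0, "tz": 0, "rx": 0, "ry": 0, "rz": 0, "hand": 0},
    {"tx": 0.4, "ty": 0, "tz": 0, "rx": 0, "ry": 0, "rz": 0, "hand": 0},
    {"tx": 0.48, "ty": 0, "tz": 0, "rx": 0, "ry": 0, "rz": 0, "hand": 0},
    {"tx": 0.52, "ty": 0, "tz": 0, "rx": 0, "ry": 0, "rz": 0, "hand": 0},
    {"tx": 0.52, "ty": 0, "tz": 0, "rx": 0, "ry": 0, "rz": 0, "hand": 0},
    {"tx": 0.52, "ty": 0, "tz": 0, "rx": 0, "ry": 0, "rz": 0, "hand": 0},
    {"tx": 0.52, "ty": 0, "tz": 0, "rx": 0, "ry": 0, "rz": 0, "hand": 0}
  ]
}}

```text
time: 20.25
tcp_pos: [0.5206, 0.3027, 0.1531]
ee_rot: [0.707, 0.0, 0.707, 0.0]
wrist_force: [0.2, 0.1, -3.7]
grip_width: 0.0091
```

Run:
```python
from h import *
w,_=snap("wrist","w15.png");b,_=snap("scene","s15.png");d,_=snap("side","d15.png")
s=sense();print(s["time"],s["tcp_pos"].tolist(),s["ee_rot"].tolist(),s["wrist_force"],s["grip_width"],abs(s["qd"]).max())
k=lambda im,x,y,w,h,f:cv2.resize(im[y:y+h,x:x+w],None,fx=f,fy=f,interpolation=cv2.INTER_CUBIC)
cv2.imwrite("pics/w15c.png",k(w,260,140,110,100,6))
cv2.imwrite("pics/m15.png",np.hstack([k(b,390,130,80,80,5),k(d,185,270,80,80,5)]))
```

```text
20.4 [0.5205054229198813, 0.30265570206631137, 0.15306563801057257] [0.7072739779461142, 8.0662423292965e-05, 0.7069395367602701, 7.056222560597614e-05] [-0.11536004 -0.84174428 -3.4001349 ] 0.008787399330727384 0.00880214687060323
```

View pics/w15c.png

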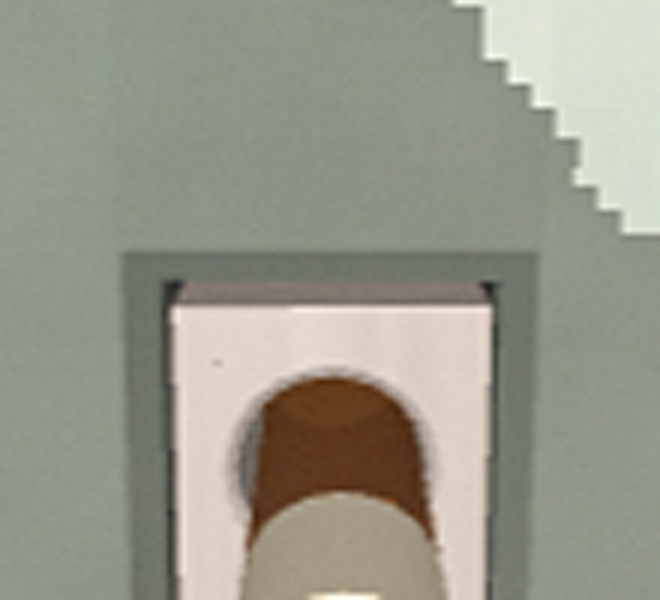

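View pics/m15.png

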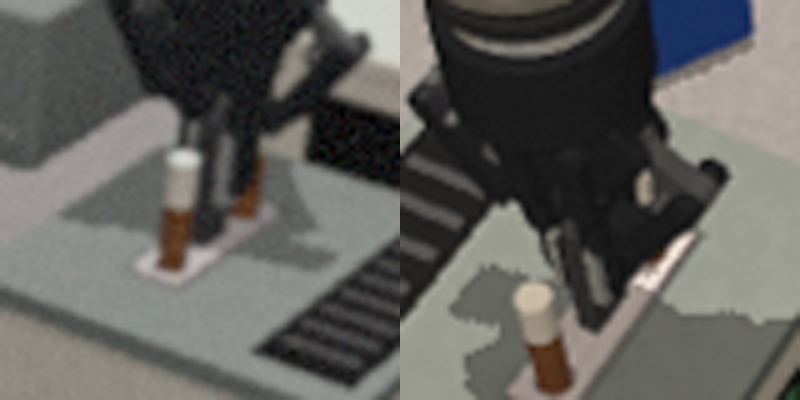

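Run:
```python
from h import *
s=sense();c=campose("wrist",s);Rt=q2m(s["ee_rot"]);u0=s["tcp_pos"][2]-.1074
f=lambda x,y:((x+.5)/6-.5+260,(y+.5)/6-.5+140)
for n,uv,z in (("slotL",f(125,253),.105),("slotR",f(537,253),.105),("blkL",f(170,304),u0+.06),("blkR",f(493,304),u0+.06)):
    P=atz(c,uv,z);print(n,(Rt.T@(P-s["tcp_pos"])*1e3).round(2))
print("carrier z in slot",u0-.105)
S=campose("scene");s15=[(x/5-.4+390,y/5-.4+130) for x,y in ((135,268),(178,282))]
print([atz(S,p,.105).round(4) for p in s15])
```

```text
slotL [ 48.07  52.26 -15.98]
slotR [48.09 52.26 17.58]
blkL [ 47.4   48.19 -12.36]
blkR [47.42 48.19 14.05]
carrier z in slot -0.05933436198942742
[array([0.5105, 0.2568, 0.105 ]), array([0.533 , 0.2581, 0.105 ])]
```

Last check: the block is centred in the slot to about 0.1 mm in the wrist view (slot centre 0.80/0.26, block 0.85/0.19 mm). Carrier z is −59 mm, and only its weight shows on the wrist. In the scene crop both tubes stand in the block at (172,265) and (247,215), and its top is level with the lid. Handing in.

Run:
```python
from station import *
s=sense();print(s["time"],s["tcp_pos"],s["wrist_force"],s["grip_width"])
print(workorder.sign_off())
```

```text
20.4 [0.52050542 0.3026557  0.15306564] [-0.11536004 -0.84174428 -3.4001349 ] 0.008787399330727384
the job is handed in; nothing more can be done
None
```

I handed the job in at 20.4 s, with the carrier hanging from the gripper in the photometer's slot and both tubes in it. `sign_off()` reports no verdict, so I don't have confirmation that it passed.

- **Sample tube:** I took the long tube from the middle well and lowered it into the carrier's empty bore with no contact force. I released it about 1 mm above the bottom. Afterwards it stood as high as the reference tube in both fixed cameras.
- **Carrier:** I gripped it by the tab at 90 N, lifted it and carried it over the slot. A 1.7 mm correction along the slot was needed before lowering it. Nothing beyond its own weight (about 3.5–4 N) showed on the wrist on the way down.

**Last checks:**

| Check | Result |
|---|---|
| Centring in the slot (wrist camera) | within about 0.1 mm |
| Yaw and tilt (tool pose) | about 0 |
| Carrier height relative to the lid | −59.3 mm (target −60), from the grasp height |
| Joint speeds | near zero |
| Gripper | closed on the tab, reading 8.8 mm |

**What disagreed:**
- The scene and side cameras differed by up to 5 mm on the slot's position, so I aligned by the wrist camera instead.
- The slot's width in the last wrist picture suggested the block top could be about 2 mm high, within the 8 mm allowed.
- The reference tube's cap shifted slightly in the wrist view while lowering. I read that as it leaning within its bore's 1 mm of play on each side.
- My first move call was refused because I had left out fields. The arm did not move.
- I did not measure the bystanders again at the end, but no contact showed in the force readings I took.

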